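# Dock synth panels on three-ball mounts and lock in the test cartridge

## Robot

A 6-joint arm with a two-finger parallel gripper is mounted at the origin on the work surface. World frame = base frame: x ahead of the robot, y to its left, z up, the work surface at z = 0. Lengths are in m, angles in rad, forces in N, time in s.
With the tool pointing down it reaches from about 0.25 to 0.775 m from the base axis. Payload 4 kg.
Tool frame: the origin (TCP) lies between the finger pads; the fingertips stand 14 mm ahead of it and the grasp point (between the pads) lies 5 mm behind it; z points along the fingers, y is the direction in which the jaws open and shut (so a half turn about z gives the same grasp; the last joint's range is limited). The gripper opens to 94 mm and grips with 3 to 60 N. Pads are 16 mm wide; open, the fingers measure 119 mm over their backs; the gripper's body (75 mm by 177 mm) begins 78 mm behind the grasp point.
Start: joints at [-1.431, 0.087, 1.371, -0, 1.684, -0.103], TCP at [0.132, -0.534, 0.22] pointing down, gripper open.
Joint ranges: [-3.1, 3.1], [-0.76, 2.03], [0.27, 2.55], [-1.08, 4.22], [0.17, 2.65], [-2.57, 2.57]. Speed limits (rad/s): [2.79, 2.79, 3.14, 3.14, 3.14, 3.14].

## Interface

Orientations are given as [roll, pitch, yaw] about the fixed x, y, z axes, in that order (R = Rz(yaw) Ry(pitch) Rx(roll)).
In Python, from bench import robot, cams, spotter gives the robot as it stands.
- The arm moves only by the shell command python3 -m inch 'ROWS'. ROWS is JSON, a list of rows, each an object of numbers: "grip": the opening, from 0 (shut) to 1 (fully open); "dx", "dy", "dz": the shift along the tool's x, y, z in units of 25 mm (1.0 is 25 mm); "rx", "ry", "rz": the turn, a rotation vector about the tool's x, y, z in units of 5 degrees (1.0 is 5 degrees). A call has 1 to 12 rows; each row shifts and turns the pose as measured when the row begins, along the tool's axes as they then stand; what a row does not reach is not made up. A row lasts 1/8 s, in which the tool goes at most 62.5 mm and 10.7 degrees, less where a joint would pass 70% of its speed; a pose out of reach is approached as far as the arm can. A call is refused whole if a number of a shift passes 1 or a number of a turn 1, either way. A call with a gripper value outside its range is refused whole. The fingers move at their own pace and stop on an object; the grip force is fixed at half the most. Time passes only in rows, so rows that do not move let the fingers close. It gives the time, the measured TCP pose, the force and the opening at its end, in the units of the state.
- robot.get_obs(): the state, without advancing time (a new reading comes with each control period).
- cams.snapshot(name): name is "scene" or "top" or "wrist"; returns a dict with "frame" (420x560x3 uint8, red, green, blue), "intrinsics" (3x3 intrinsics, pixels), "eye" and "orientation" of the camera in the world. Camera axes: x right, y up, looking along -z (the intrinsics and any distortion apply to the point x, -y, -z); pixel columns grow to the right and rows downward; lengths in m; the calibration is good to about 2 mm. A picture is of the moment at which its call begins. There is no depth.
- robot.close_job(): hands the job in, once; it reports no verdict.
Trained networks look in a picture, given as the dict that the camera call returned (one of the last four; its "shot" number tells which), for a name from the list of things; names that differ only in an ending like _2 or _b are one class to them, and where a whole thing is asked for, a point or a joint stands for the part that bears it (a point fixed in the world has none). Each returns a list of dicts, best first, with "score" (0 to 1); they miss things now and then, are a little off and sometimes report something else, mostly with a low value. They report only what shows in the picture. A call takes as long as a camera call. They do not tell look-alikes from the thing itself.
- spotter.regions_of(picture, query): "pixels" (420x560 bool, what is visible of it) and "extent" ([left, top, right, bottom] in pixels, round what is visible of it).
- spotter.place_of(picture, query): "pixel" ([column, row] in pixels: a listed point, or the origin of a listed thing).
The state is a dict: "time": time; "joint_positions": joint angles; "qvel": joint speeds; "joint_torque": joint torques, N m; "tool_pos": TCP position; "ee_rot": TCP orientation; "wrist_force": force on the tool from outside, world axes, zero at the start; "wrist_torque": the same for the moment, N m; "width": finger opening in m.
Only numpy, scipy, OpenCV 4.12 (cv2) and the standard library are available. Lean on these libraries where they do the work, as an engineer would, in place of code of your own. Each camera call takes 0.05 s, during which the arm holds its last target.

## Task

Get the synth test bench ready: set every control panel that lies on the table onto the three-ball mount of its own colour, white stripe over white stripe, and press it past the spring clips so that they pull it fully home on the balls. Only when all the panels are home, slide the orange test cartridge along the docking rail, contacts first, fully home against its stop (swing the yellow lever out of its way first), then swing the lever fully across behind it to lock it. Leave the other things on the table where they lie.

Things in the scene. Friction and masses are not known exactly. Their poses are not given: they have to be found in the camera images.
- panel_red: Black control panel with a red grip bar, 0.25 kg; may be absent. Plate 90 (x) x 84 (y) mm, top face 17 mm above the origin (middle of underside, z up). Grip bar in the middle, 18 (x) x 40 (y) mm, from 17 to 52 mm above the origin. White stripe across the -x end (nose). Rounded aluminium edges 12 mm thick at +-y. Starts flat on the table, right way up.
- panel_red_nose (a point): Point of the red panel in the plane of its underside, 40 mm from its origin toward -x (the striped nose). Underneath the panel are three open V grooves pointing to its middle, for the mount's balls: at (-28, 0) and (24, +-19) mm.
- panel_yellow: Black control panel with a yellow grip bar, 0.25 kg; may be absent. Plate 90 (x) x 84 (y) mm, top face 17 mm above the origin (middle of underside, z up). Grip bar in the middle, 18 (x) x 40 (y) mm, from 17 to 52 mm above the origin. White stripe across the -x end (nose). Rounded aluminium edges 12 mm thick at +-y. Starts flat on the table, right way up.
- panel_yellow_nose (a point): Point of the yellow panel in the plane of its underside, 40 mm from its origin toward -x (the striped nose). Underneath the panel are three open V grooves pointing to its middle, for the mount's balls: at (-28, 0) and (24, +-19) mm.
- panel_blue: Black control panel with a blue grip bar, 0.25 kg; may be absent. Plate 90 (x) x 84 (y) mm, top face 17 mm above the origin (middle of underside, z up). Grip bar in the middle, 18 (x) x 40 (y) mm, from 17 to 52 mm above the origin. White stripe across the -x end (nose). Rounded aluminium edges 12 mm thick at +-y. Starts flat on the table, right way up.
- panel_blue_nose (a point): Point of the blue panel in the plane of its underside, 40 mm from its origin toward -x (the striped nose). Underneath the panel are three open V grooves pointing to its middle, for the mount's balls: at (-28, 0) and (24, +-19) mm.
- mount_red: Fixed three-ball mount with a red centre, for the red panel: base 100 (x) x 130 (y) x 10 mm, origin in the middle of its underside, z up, white stripe at its -x (nose) end. Steel balls, diameter 14, centres 30 mm up, at (-28,0) and (24,+-19) mm. A spring clip 62 mm high at each y side, with a roller (diameter 10, 50 mm up), gives way outward only; the x sides are free for fingers.
- mount_red_home (a point): Where the red panel's origin is when fully home: 30.9 mm above the mount's origin, yaw as the mount's. Lower the panel level from above: its edges meet the rollers about 14 mm above home and must be pushed past them (about 12 N); from about 5 mm above home the clips pull it down onto the balls with about 6 N. The balls centre it from a few mm off.
- mount_red_home_nose (a point): Where the nose point of the red panel is when the panel is fully home.
- mount_yellow: Fixed three-ball mount with a yellow centre, for the yellow panel: base 100 (x) x 130 (y) x 10 mm, origin in the middle of its underside, z up, white stripe at its -x (nose) end. Steel balls, diameter 14, centres 30 mm up, at (-28,0) and (24,+-19) mm. A spring clip 62 mm high at each y side, with a roller (diameter 10, 50 mm up), gives way outward only; the x sides are free for fingers.
- mount_yellow_home (a point): Where the yellow panel's origin is when fully home: 30.9 mm above the mount's origin, yaw as the mount's. Lower the panel level from above: its edges meet the rollers about 14 mm above home and must be pushed past them (about 12 N); from about 5 mm above home the clips pull it down onto the balls with about 6 N. The balls centre it from a few mm off.
- mount_yellow_home_nose (a point): Where the nose point of the yellow panel is when the panel is fully home.
- mount_blue: Fixed three-ball mount with a blue centre, for the blue panel: base 100 (x) x 130 (y) x 10 mm, origin in the middle of its underside, z up, white stripe at its -x (nose) end. Steel balls, diameter 14, centres 30 mm up, at (-28,0) and (24,+-19) mm. A spring clip 62 mm high at each y side, with a roller (diameter 10, 50 mm up), gives way outward only; the x sides are free for fingers.
- mount_blue_home (a point): Where the blue panel's origin is when fully home: 30.9 mm above the mount's origin, yaw as the mount's. Lower the panel level from above: its edges meet the rollers about 14 mm above home and must be pushed past them (about 12 N); from about 5 mm above home the clips pull it down onto the balls with about 6 N. The balls centre it from a few mm off.
- mount_blue_home_nose (a point): Where the nose point of the blue panel is when the panel is fully home.
- dock: Fixed grey docking rail, base 200 (x) x 90 (y) x 8 mm, origin in the middle of its underside, z up. Open apron (white mark) from x = -100 to -20 mm, top 8 mm up; from x = 6 to 80 mm a slot with a flared mouth, 54 mm wide, 12.5 mm high under overhanging lips 38 mm apart (top 25.5 mm up), ending at a steel stop. Cartridge home: origin at (50, 0, 8) mm in this frame, its x along the dock's.
- cartridge: Loose test cartridge, 0.28 kg: steel foot 60 (x) x 50 (y) x 10 mm, orange body 60 x 30 mm up to 50 mm, black grip rib 14 (x) x 30 (y) mm from 50 to 85 mm. Origin: middle of underside, z up. The +x end has brass contacts and goes in first; white mark on top at -x. Set it on the apron (origin at x = -45 mm of the dock) and slide it in along the dock's +x, foot under the lips; not from above.
- cartridge_contacts (a point): Middle of the lower edge of the cartridge's contact end: 30 mm from its origin along its +x.
- lock_lever (a joint): Yellow lever on a vertical hinge at (10, -52) mm in the dock's frame: 0 = open (arm along the apron's -y side, pointing to the dock's -x), growing clockwise seen from above to 1.57 = locked (arm across the slot to the dock's +y, just behind a cartridge that is home). Starts part-way, across the apron. Arm 34 to 44 mm above the table; stays where left, friction 0.08 N m.
- lever_post (a point): Middle of the top of the black upright post at the lever's free end, 72 mm above the table: diameter 18 mm, standing 28 mm above the arm, 100 mm from the hinge. Pinch it from above or push it sideways.
- phone: Dark blue phone lying near the robot, 72 x 150 x 9 mm; origin under its middle. Leave alone.
- spool: Steel wire spool, diameter 44, height 36 mm; origin under its middle. Leave alone.
- jar: Amber jar, diameter 54, height 70 mm; origin under its middle. Leave alone.
- wrench: Small wrench 140 mm long, lying. Leave alone.
Mind the look-alikes: they are no part of the job. What is shaped like the cartridge but green or turquoise is not meant. Leave any green look-alike of the panel_red alone.

How it is judged:
By the outcome, as a careful person would: the job done as asked, in the order asked, and still so for the second after the job is handed in, with the robot touching nothing.
Of panel_red, panel_yellow, panel_blue only 2 to 3 are there at a start; the rules pass over those that are not, and their reading is None.
At some moment in a run one of panel_red, panel_yellow, panel_blue, cartridge may be knocked a few centimetres aside while the robot is not near it.
Once in a run the grip may slacken for a moment while it holds something.
It also fails if it takes over 208 s, if anything falls off the work surface, if the arm or the gripper's body presses on something with over 40 N, if the wrist force passes 120 N, or if a joint passes its speed limit or range.

## Working session

There is one attempt and no reset: what is moved stays moved. The work goes in short steps, Python scripts to look and compute and a shell command to move; the robot and the scene stay as the last step left them, time stands still between calls to the robot, and variables do not carry over. Pictures are saved under pics/ and viewed, and the job is handed in when it is done.

```bash
ls -la; mkdir -p pics
cat > h.py <<'E'
import numpy as np, cv2
from bench import robot, cams, spotter
def snap(n,save=None):
    p=cams.snapshot(n)
    if save: cv2.imwrite('pics/'+save,cv2.cvtColor(p['frame'],cv2.COLOR_RGB2BGR))
    return p
E
python3 - <<'E'
from h import *
o=robot.get_obs(); print(o)
for n in ('top','scene','wrist'):
    p=snap(n,n+'0.png'); print(n,{k:(v if k!='frame' else v.shape) for k,v in p.items()})
E
```

```text
total 12
drwxr-xr-x  3 agent agent 4096 Dec  6 05:33 .
drwxr-xr-x 23 root  root  4096 Dec  6 05:33 ..
drwxr-xr-x  2 agent agent 4096 Dec  6 05:33 pics
{'time': 0.0, 'joint_positions': array([-1.43111031e+00,  8.79515766e-02,  1.37221503e+00,  4.00447908e-05,
        1.68356326e+00, -1.03099764e-01]), 'qvel': array([-8.32047585e-04,  1.27866978e-03,  9.22278198e-05,  3.81055276e-04,
       -3.54652620e-04,  3.96231392e-04]), 'joint_torque': array([-4.21415652e-04, -3.40174663e+01, -3.02429938e+01,  7.16383732e-02,
        3.29287641e-02, -1.73862213e-04]), 'tool_pos': array([ 0.13216381, -0.53337597,  0.21832589]), 'ee_rot': array([-3.13947089e+00, -2.59543867e-04,  2.42789966e-01]), 'wrist_force': array([ 0.29449443,  0.13709226, -0.13277081]), 'wrist_torque': array([0.00144329, 0.00603865, 0.02028093]), 'width': 0.09442007023805286}
top {'frame': (420, 560, 3), 'intrinsics': array([[517.58093142,   0.        , 265.96626794],
       [  0.        , 517.58093142, 211.26129048],
       [  0.        ,   0.        ,   1.        ]]), 'eye': array([ 0.29678025, -0.04170596,  1.38590436]), 'orientation': array([ 1.53664208e-01, -1.16216174e-03, -1.59956361e+00]), 'shot': 1}
scene {'frame': (420, 560, 3), 'intrinsics': array([[494.37462669,   0.        , 275.61978416],
       [  0.        , 494.37462669, 208.01851797],
       [  0.        ,   0.        ,   1.        ]]), 'eye': array([1.30711344, 0.42861091, 0.75031439]), 'orientation': array([0.94033356, 0.01949571, 2.08549161]), 'shot': 2}
wrist {'frame': (420, 560, 3), 'intrinsics': array([[375.39661574,   0.        , 270.92349117],
       [  0.        , 375.39661574, 207.80783949],
       [  0.        ,   0.        ,   1.        ]]), 'eye': array([ 0.20002505, -0.517041  ,  0.38361773]), 'orientation': array([-2.43034565e-01,  7.71654222e-04, -1.32833804e+00]), 'shot': 3}
```

View pics/top0.png

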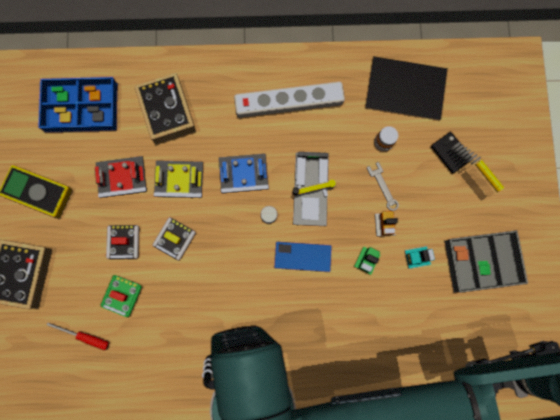

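View pics/scene0.png

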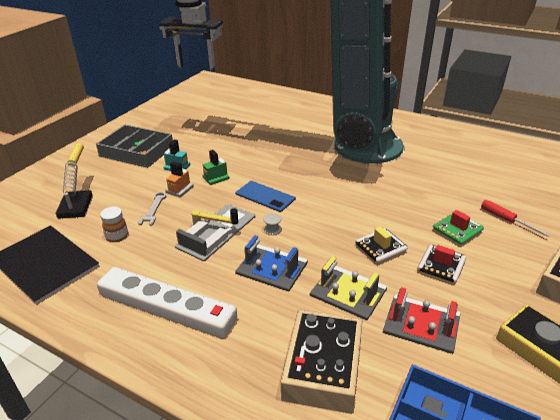

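View pics/wrist0.png

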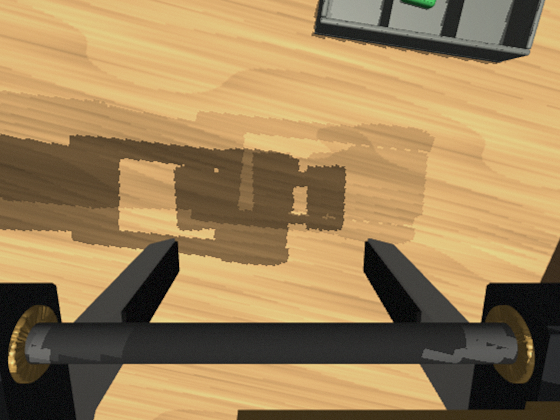

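Top view: the red panel is at (123,241) and the yellow panel at (174,238); there is no blue panel. The green look-alike with the red grip is at (121,296). Mounts: red (121,177), yellow (179,178), blue (244,172). The dock is at (312,190), with the lever lying across its apron. Orange cartridge is at (387,223); the green one at (368,260) and the turquoise one at (420,258) are look-alikes.

```bash
cat >> h.py <<'E'
from scipy.spatial.transform import Rotation as Rt
def proj(p,X):
    R=Rt.from_euler('xyz',p['orientation']).as_matrix()
    c=(np.atleast_2d(X)-p['eye'])@R
    q=np.c_[c[:,0],-c[:,1],-c[:,2]]; u=q@p['intrinsics'].T
    return u[:,:2]/u[:,2:]
def ray(p,uv,z):
    R=Rt.from_euler('xyz',p['orientation']).as_matrix()
    uv=np.atleast_2d(uv).astype(float)
    d=np.c_[uv,np.ones(len(uv))]@np.linalg.inv(p['intrinsics']).T
    d=np.c_[d[:,0],-d[:,1],-d[:,2]]@R.T
    t=(z-p['eye'][2])/d[:,2]
    return p['eye']+d*t[:,None]
def crop(p,c,r,name,s=6):
    x,y=map(int,c); f=p['frame'][max(0,y-r):y+r,max(0,x-r):x+r]
    cv2.imwrite('pics/'+name,cv2.cvtColor(cv2.resize(f,None,fx=s,fy=s,interpolation=cv2.INTER_CUBIC),cv2.COLOR_RGB2BGR))
E
python3 - <<'E'
from h import *
Z=dict(panel_red=0,panel_red_nose=0,panel_yellow=0,panel_yellow_nose=0,mount_red=0,mount_red_home=.0309,mount_red_home_nose=.0309,mount_yellow=0,mount_yellow_home=.0309,mount_yellow_home_nose=.0309,dock=0,cartridge=0,cartridge_contacts=0,lever_post=.072)
for cn in ('top','scene'):
    p=snap(cn)
    for q,z in Z.items():
        L=spotter.place_of(p,q)[:3]
        print(cn,q,[(np.round(l['pixel'],1).tolist(),round(l['score'],2),np.round(ray(p,l['pixel'],z)[0][:2],4).tolist()) for l in L])
p=snap('top')
for i,(c,r) in enumerate([((145,210),60),((314,190),50),((395,240),40)]): crop(p,c,r,f'c{i}.png')
E
```

```text
top panel_red [([122.3, 242.4], 0.66, [0.4378, 0.3383]), ([122.2, 294.1], 0.64, [0.3007, 0.3367])]
top panel_red_nose [([121.5, 256.5], 0.72, [0.4, 0.34]), ([112.1, 309.2], 0.61, [0.2622, 0.3628]), ([295.2, 190.3], 0.29, [0.5668, -0.1308])]
top panel_yellow [([174.0, 238.7], 0.75, [0.4438, 0.1997]), ([178.8, 181.1], 0.34, [0.6015, 0.1863])]
top panel_yellow_nose [([167.0, 254.6], 0.67, [0.4016, 0.2184])]
top mount_red [([119.9, 175.1], 0.62, [0.6229, 0.3474])]
top mount_red_home [([114.5, 174.5], 0.85, [0.6177, 0.3532])]
top mount_red_home_nose [([117.3, 187.8], 0.91, [0.5811, 0.3452]), ([115.6, 176.2], 0.19, [0.6129, 0.3502])]
top mount_yellow [([179.7, 180.6], 0.97, [0.6028, 0.1838])]
top mount_yellow_home [([176.8, 176.0], 0.95, [0.6088, 0.1865])]
top mount_yellow_home_nose [([177.6, 189.7], 0.9, [0.5714, 0.1845])]
top dock [([308.9, 191.4], 0.6, [0.5627, -0.1681]), ([174.8, 237.8], 0.27, [0.4462, 0.1975])]
top cartridge [([384.5, 222.8], 0.93, [0.4706, -0.3686]), ([365.2, 259.0], 0.83, [0.3747, -0.3108]), ([418.1, 256.6], 0.69, [0.377, -0.4526])]
top cartridge_contacts [([384.5, 
[... 822 characters left out ...]
])]
scene mount_yellow [([345.9, 293.1], 0.84, [0.6116, 0.1861])]
scene mount_yellow_home [([344.2, 282.3], 0.97, [0.6139, 0.1812])]
scene mount_yellow_home_nose [([358.7, 268.4], 0.87, [0.5615, 0.1917])]
scene dock [([218.0, 236.9], 0.79, [0.586, -0.1544]), ([154.4, 210.2], 0.42, [0.5743, -0.362])]
scene cartridge [([178.0, 188.4], 0.92, [0.4654, -0.3718]), ([179.6, 164.5], 0.82, [0.3626, -0.4478]), ([219.4, 177.6], 0.7, [0.3669, -0.3023])]
scene cartridge_contacts [([209.0, 181.5], 0.94, [0.3972, -0.3166]), ([172.6, 191.9], 0.89, [0.4859, -0.374]), ([273.4, 257.1], 0.66, [0.5859, -0.0018])]
scene lever_post [([233.2, 213.9], 0.95, [0.5701, -0.1153]), ([394.5, 247.6], 0.17, [0.51, 0.2472])]
```

```bash
python3 -c "
import cv2,numpy as np
a=cv2.imread('pics/c0.png');b=cv2.imread('pics/c1.png');c=cv2.imread('pics/c2.png')
a=cv2.resize(a,(600,600));cv2.imwrite('pics/c0.png',a)
b=cv2.resize(b,(400,400));c=cv2.resize(c,(400,400));cv2.imwrite('pics/c12.png',np.hstack([b,c]))"
```

```text
(no output)
```

View pics/c0.png

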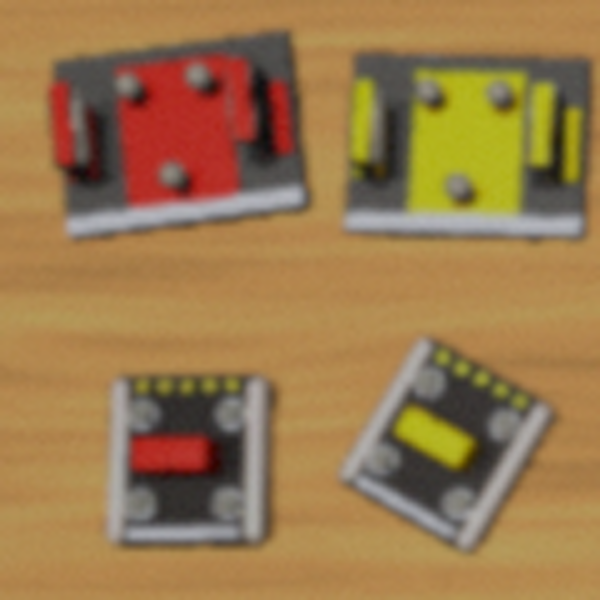

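View pics/c12.png

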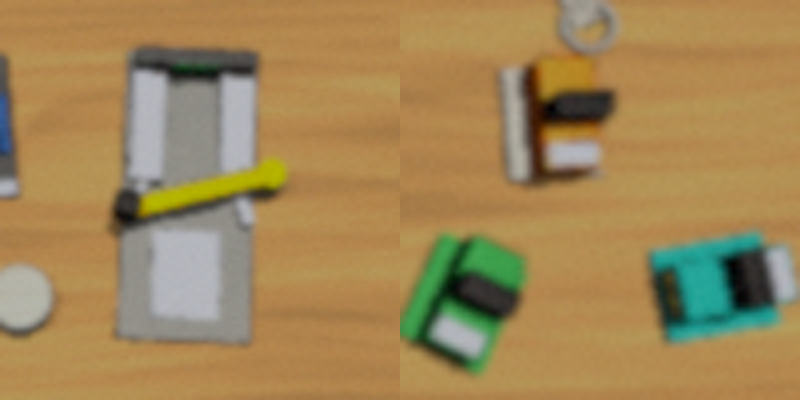

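Named and checked in the crops: of the red-grip things, the black plate at (123,241) is panel_red, and the green plate at (121,296) is the look-alike. Of the cartridge shapes, only the one at (387,223) has an orange body. Panel stripes face the robot (image bottom). The lever lies almost across the slot, hinge on the right, post on the left at (295,190). Now I'll move to the panels for a close wrist view.

```bash
python3 -m inch '[{"dx":1,"rz":-1,"grip":1},{"dx":1,"rz":-1},{"dx":1,"rz":-1},{"dx":1,"rz":-1},{"dx":1,"rz":-1},{"dx":1,"rz":-1},{"dx":1,"rz":-1},{"dx":1,"rz":-1},{"dx":1,"rz":-1},{"dx":1,"rz":-1},{"dx":1,"rz":-1},{"dx":1,"rz":-1}]'
```

```text
invalid input at $[0]: expected keys grip, dx, dy, dz, rx, ry, rz
```

```bash
python3 -m inch '[{"grip":1,"dx":1,"dy":0,"dz":0,"rx":0,"ry":0,"rz":-1},{"grip":1,"dx":1,"dy":0,"dz":0,"rx":0,"ry":0,"rz":-1},{"grip":1,"dx":1,"dy":0,"dz":0,"rx":0,"ry":0,"rz":-1},{"grip":1,"dx":1,"dy":0,"dz":0,"rx":0,"ry":0,"rz":-1},{"grip":1,"dx":1,"dy":0,"dz":0,"rx":0,"ry":0,"rz":-1},{"grip":1,"dx":1,"dy":0,"dz":0,"rx":0,"ry":0,"rz":-1},{"grip":1,"dx":1,"dy":0,"dz":0,"rx":0,"ry":0,"rz":-1},{"grip":1,"dx":1,"dy":0,"dz":0,"rx":0,"ry":0,"rz":-1},{"grip":1,"dx":1,"dy":0,"dz":0,"rx":0,"ry":0,"rz":-1},{"grip":1,"dx":1,"dy":0,"dz":0,"rx":0,"ry":0,"rz":-1},{"grip":1,"dx":1,"dy":0,"dz":0,"rx":0,"ry":0,"rz":-1},{"grip":1,"dx":1,"dy":0,"dz":0,"rx":0,"ry":0,"rz":-1}]'
```

```text
time: 3.2
tool_pos: [0.3497, -0.3374, 0.219]
ee_rot: [3.141, 0.0, 1.321]
wrist_force: [0.3, -0.5, 0.5]
width: 0.0944
```

```bash
python3 -m inch '[{"grip":1,"dx":1,"dy":0,"dz":0,"rx":0,"ry":0,"rz":-0.95},{"grip":1,"dx":1,"dy":0,"dz":0,"rx":0,"ry":0,"rz":-0.95},{"grip":1,"dx":1,"dy":0,"dz":0,"rx":0,"ry":0,"rz":-0.95},{"grip":1,"dx":1,"dy":0,"dz":0,"rx":0,"ry":0,"rz":0},{"grip":1,"dx":1,"dy":0,"dz":0,"rx":0,"ry":0,"rz":0},{"grip":1,"dx":1,"dy":0,"dz":0,"rx":0,"ry":0,"rz":0},{"grip":1,"dx":1,"dy":0,"dz":0,"rx":0,"ry":0,"rz":0},{"grip":1,"dx":1,"dy":0,"dz":0,"rx":0,"ry":0,"rz":0},{"grip":1,"dx":1,"dy":0,"dz":0,"rx":0,"ry":0,"rz":0},{"grip":1,"dx":1,"dy":0,"dz":0,"rx":0,"ry":0,"rz":0},{"grip":1,"dx":1,"dy":0,"dz":0,"rx":0,"ry":0,"rz":0},{"grip":1,"dx":1,"dy":0.5,"dz":0,"rx":0,"ry":0,"rz":0}]'
python3 -m inch '[{"grip":1,"dx":1,"dy":0.5,"dz":-0.4,"rx":0,"ry":0,"rz":0},{"grip":1,"dx":1,"dy":0.5,"dz":-0.4,"rx":0,"ry":0,"rz":0},{"grip":1,"dx":1,"dy":0.5,"dz":-0.4,"rx":0,"ry":0,"rz":0},{"grip":1,"dx":1,"dy":0.5,"dz":-0.4,"rx":0,"ry":0,"rz":0},{"grip":1,"dx":1,"dy":0.5,"dz":-0.4,"rx":0,"ry":0,"rz":0},{"grip":1,"dx":1,"dy":0.5,"dz":-0.4,"rx":0,"ry":0,"rz":0},{"grip":1,"dx":1,"dy":0.5,"dz":-0.4,"rx":0,"ry":0,"rz":0},{"grip":1,"dx":0.5,"dy":0.5,"dz":-0.4,"rx":0,"ry":0,"rz":0},{"grip":1,"dx":0,"dy":0,"dz":0,"rx":0,"ry":0,"rz":0}]'
python3 - <<'E'
from h import *
print(robot.get_obs()['tool_pos'])
p=snap('wrist','w1.png'); print(p['eye'],p['orientation'])
E
```

```text
time: 4.7
tool_pos: [0.3725, -0.0285, 0.2205]
ee_rot: [3.136, 0.002, 1.578]
wrist_force: [0.7, -0.4, -0.1]
width: 0.094
time: 5.82
tool_pos: [0.4727, 0.1684, 0.3036]
ee_rot: [3.133, 0.002, 1.582]
wrist_force: [-0.1, -0.5, -0.7]
width: 0.0941
[0.47269933 0.16837123 0.30364261]
[0.47089605 0.2382743  0.4686693 ] [-0.24661418 -0.00837533  0.01070631]
```

View pics/w1.png

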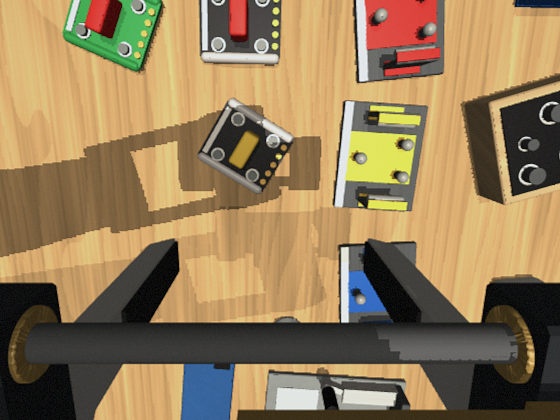

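Wrist view (right = world +x, up = +y): yellow panel at (246,146), turned, stripe to the lower left; yellow mount at (380,155), stripe left. The red pieces are at the top edge. Fitting yellow now.

```bash
cat >> h.py <<'E'
from scipy.optimize import minimize
def box(x0,x1,y0,y1,z0,z1):
    return np.array([[x,y,z] for x in (x0,x1) for y in (y0,y1) for z in (z0,z1)])/1000.
PANEL=[box(-45,45,-42,42,3,14),box(-9,9,-20,20,17,52)]
CART=[box(-30,30,-25,25,0,10),box(-30,30,-15,15,10,50),box(-7,7,-15,15,50,85)]
def place(X,q,z0=0):
    c,s=np.cos(q[2]),np.sin(q[2]); return np.c_[q[0]+c*X[:,0]-s*X[:,1],q[1]+s*X[:,0]+c*X[:,1],X[:,2]+z0]
def render(p,boxes,q,z0=0,S=4):
    m=np.zeros((420*S,560*S),np.uint8)
    for b in boxes:
        u=(proj(p,place(b,q,z0))+.5)*S-.5
        cv2.fillConvexPoly(m,cv2.convexHull(np.round(u*16).astype(np.int32)),1,shift=4)
    return m
def fitmask(p,mask,boxes,q0,z0=0,S=4):
    M=cv2.resize(mask.astype(np.float32),None,fx=S,fy=S,interpolation=cv2.INTER_LINEAR)>.5
    def f(v):
        m=render(p,boxes,[q0[0]+v[0]*.01,q0[1]+v[1]*.01,q0[2]+v[2]*.2],z0,S)>0
        return 1-(m&M).sum()/(m|M).sum()
    r=minimize(f,[0,0,0],method='Nelder-Mead',options=dict(initial_simplex=[[0,0,0],[1,0,0],[0,1,0],[0,0,1]],xatol=.01,fatol=1e-4))
    v=r.x; return np.array([q0[0]+v[0]*.01,q0[1]+v[1]*.01,q0[2]+v[2]*.2]),1-r.fun
def balls(p,guess,yaw0,zb=.030,pos=((-28,0),(24,19),(24,-19)),dbg=False):
    # detect steel balls near predicted pixel: iterate
    g=cv2.cvtColor(p['frame'],cv2.COLOR_RGB2HSV)
    return g
def toolshift(dx,dy,yaw):
    # world shift -> tool units of 25mm (tool pointing down)
    c,s=np.cos(yaw),np.sin(yaw); return (c*dx+s*dy)/.025,(s*dx-c*dy)/.025
E
python3 - <<'E'
from h import *
p=snap('wrist')
L=spotter.regions_of(p,'panel_yellow')
for l in L: print(l['score'],l['extent'],l['pixels'].sum())
m=L[0]['pixels']
c=ray(p,[246,146],.01)[0]; print(c)
for y0 in (-.4,-.6):
    print(fitmask(p,m,PANEL,[c[0],c[1],y0]))
q,_=fitmask(p,m,PANEL,[c[0],c[1],-.5])
for n in ('panel_yellow','panel_yellow_nose','mount_yellow','mount_yellow_home','mount_yellow_home_nose','panel_red','panel_red_nose'):
    z=.0309 if 'home' in n else 0
    print(n,[(np.round(l['pixel'],1).tolist(),round(l['score'],2),ray(p,l['pixel'],z)[0][:2].round(4)) for l in spotter.place_of(p,n)[:2]])
f=p['frame'].copy()
e=render(p,PANEL,q,0,1); cs,_=cv2.findContours(e,0,1); cv2.drawContours(f,cs,-1,(255,0,255),1)
f=np.hstack([f[90:210,180:320],f[90:210,310:450]]); cv2.imwrite('pics/f1.png',cv2.cvtColor(cv2.resize(f,(784,336),interpolation=cv2.INTER_CUBIC),cv2.COLOR_RGB2BGR))
E
```

```text
0.83 [197.5, 97.8, 293.1, 193.6] 5352
[0.44424703 0.19915571 0.01      ]
(array([ 0.44360585,  0.19899458, -0.54594824]), np.float64(0.9750069105316502))
(array([ 0.44360977,  0.19897528, -0.54562643]), np.float64(0.9749749519192012))
panel_yellow [([247.9, 144.3], 0.92, array([0.446 , 0.2004]))]
panel_yellow_nose [([215.4, 129.9], 0.77, array([0.4064, 0.2174]))]
mount_yellow [([377.9, 159.9], 0.84, array([0.6082, 0.1827])), ([216.8, 126.8], 0.67, array([0.4082, 0.2211]))]
mount_yellow_home [([382.6, 161.6], 0.66, array([0.6048, 0.1844])), ([216.3, 128.5], 0.58, array([0.4117, 0.2203]))]
mount_yellow_home_nose [([351.6, 155.5], 0.64, array([0.5681, 0.1912]))]
panel_red [([115.1, 22.5], 0.91, array([0.2953, 0.3364])), ([242.6, 23.1], 0.71, array([0.4406, 0.3375]))]
panel_red_nose [([76.6, 4.7], 0.86, array([0.2536, 0.3543])), ([204.3, 22.3], 0.66, array([0.3969, 0.3378]))]
```

View pics/f1.png

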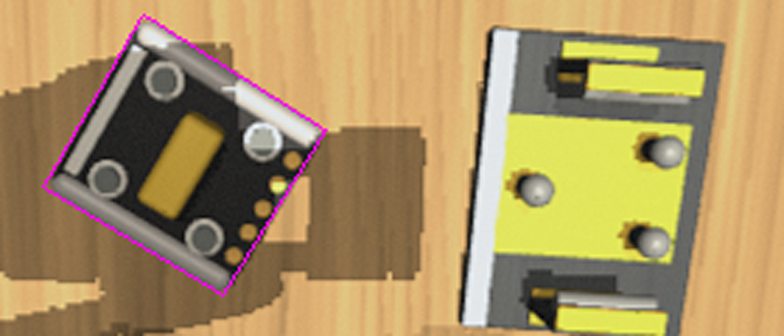

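```bash
cat >> h.py <<'E'
def ballfit(p,px,zb=.030):
    # px: pixels of balls nose, +y, -y
    W=ray(p,px,zb)[:,:2]; M=np.array([[-28,0],[24,19],[24,-19]])/1000.
    a=W-W.mean(0); b=M-M.mean(0)
    th=np.arctan2((b[:,0]*a[:,1]-b[:,1]*a[:,0]).sum(),(b*a).sum())
    c,s=np.cos(th),np.sin(th); R=np.array([[c,-s],[s,c]])
    t=W.mean(0)-R@M.mean(0); return t,th,np.abs(W-(M@R.T+t)).max()
E
python3 - <<'E'
from h import *
p=snap('wrist')
print(ballfit(p,[[361.4,157.1],[407.5,143.6],[403.2,175.7]]))
# refine: low-saturation bright blobs in mount
hsv=cv2.cvtColor(p['frame'],cv2.COLOR_RGB2HSV)
for c in ([361.4,157.1],[407.5,143.6],[403.2,175.7]):
    x,y=map(int,c); w=hsv[y-9:y+10,x-9:x+10]; 
    m=((w[...,1]<90)).astype(np.uint8); n,lab,st,ce=cv2.connectedComponentsWithStats(m)
    for i in range(1,n):
        if st[i,4]>15: print(c,st[i],ce[i]+[x-9,y-9])
E
```

```text
(array([0.60754735, 0.187147  ]), np.float64(-0.04887676713248037), np.float64(0.0003002877086065725))
[361.4, 157.1] [  3   4  13  11 115] [361.06086957 156.82608696]
[407.5, 143.6] [  1   4  16  12 129] [407.14728682 142.96899225]
[403.2, 175.7] [ 0  3 19 16 58] [406.18965517 180.87931034]
[403.2, 175.7] [  1   5  15  11 124] [402.26612903 175.41129032]
```

```bash
python3 -m inch '[{"grip":0.8,"dx":0.2,"dy":-0.2,"dz":1,"rx":0,"ry":0,"rz":0.91},{"grip":0.8,"dx":0.2,"dy":-0.2,"dz":1,"rx":0,"ry":0,"rz":0.91},{"grip":0.8,"dx":0.1,"dy":-0.2,"dz":1,"rx":0,"ry":0,"rz":0.91},{"grip":0.8,"dx":0.1,"dy":-0.2,"dz":1,"rx":0,"ry":0,"rz":0.91},{"grip":0.8,"dx":0.1,"dy":-0.2,"dz":1,"rx":0,"ry":0,"rz":0.91},{"grip":0.8,"dx":0.1,"dy":-0.2,"dz":1,"rx":0.08,"ry":0,"rz":0.91},{"grip":0.8,"dx":0,"dy":0,"dz":0.6,"rx":0,"ry":0,"rz":0.91},{"grip":0.8,"dx":0,"dy":0,"dz":0,"rx":0,"ry":0,"rz":0}]'
cat > to.py <<'E'
import sys
from h import *
t=list(map(float,sys.argv[1:]))
o=robot.get_obs(); P=o['tool_pos']; R=Rt.from_euler('xyz',o['ee_rot']).as_matrix()
D=R.T@(np.array(t[:3])-P)/.025
T=Rt.from_euler('xyz',[np.pi,0,t[3]]).as_matrix()
rv=Rt.from_matrix(R.T@T).as_rotvec(degrees=True)/5
print('t',o['time'],'pos',P.round(4),'rpy',o['ee_rot'].round(3),'F',o['wrist_force'].round(1),'w',round(o['width'],4))
print('units d',D.round(2),'r',rv.round(2))
E
python3 to.py 0.4436 0.1990 0.033 1.025
```

```text
time: 7.38
tool_pos: [0.4466, 0.1926, 0.1338]
ee_rot: [3.139, -0.003, 1.006]
wrist_force: [-0.1, 0.0, 0.3]
width: 0.0752
t 7.375 pos [0.4466 0.1926 0.1338] rpy [ 3.139e+00 -3.000e-03  1.006e+00] F [-0.1  0.   0.3] w 0.0752
units d [ 0.14 -0.25  4.03] r [ 0.03 -0.03 -0.22]
```

```bash
python3 -m inch '[{"grip":0.6,"dx":0.14,"dy":-0.25,"dz":1,"rx":0.03,"ry":-0.03,"rz":-0.22},{"grip":0.6,"dx":0,"dy":0,"dz":1,"rx":0,"ry":0,"rz":0},{"grip":0.6,"dx":0,"dy":0,"dz":1,"rx":0,"ry":0,"rz":0},{"grip":0.6,"dx":0,"dy":0,"dz":0.5,"rx":0,"ry":0,"rz":0},{"grip":0.6,"dx":0,"dy":0,"dz":0.3,"rx":0,"ry":0,"rz":0},{"grip":0.6,"dx":0,"dy":0,"dz":0,"rx":0,"ry":0,"rz":0}]'
python3 to.py 0.4436 0.1990 0.033 1.025; python3 -c "
from h import *
snap('wrist','w2.png')"
```

```text
time: 8.12
tool_pos: [0.4484, 0.2004, 0.0429]
ee_rot: [3.134, -0.009, 1.031]
wrist_force: [-0.1, -0.9, -0.3]
width: 0.0566
t 8.125 pos [0.4484 0.2004 0.0429] rpy [ 3.134 -0.009  1.031] F [-0.1 -0.9 -0.3] w 0.0566
units d [-0.15 -0.14  0.39] r [ 0.09 -0.11  0.07]
```

View pics/w2.png

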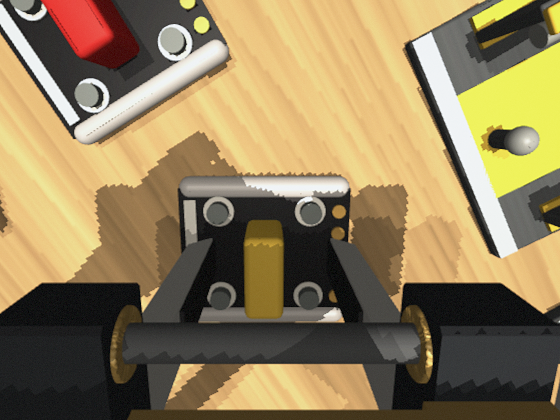

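The fingers straddle the yellow bar at (263,270), clear of the knobs. Correcting, lowering, closing.

```bash
python3 -m inch '[{"grip":0.6,"dx":-0.15,"dy":-0.14,"dz":0.35,"rx":0.09,"ry":-0.11,"rz":0.07},{"grip":0.6,"dx":0,"dy":0,"dz":0,"rx":0,"ry":0,"rz":0}]'; python3 to.py 0.4436 0.1990 0.033 1.025
```

```text
time: 8.43
tool_pos: [0.4446, 0.1993, 0.0355]
ee_rot: [3.14, -0.002, 1.025]
wrist_force: [0.2, 0.2, -0.1]
width: 0.0562
t 8.425 pos [0.4446 0.1993 0.0355] rpy [ 3.140e+00 -2.000e-03  1.025e+00] F [ 0.2  0.2 -0.1] w 0.0562
units d [-0.03 -0.03  0.1 ] r [ 0.02 -0.02 -0.  ]
```

```bash
python3 -m inch '[{"grip":0,"dx":-0.03,"dy":-0.03,"dz":0.05,"rx":0.02,"ry":-0.02,"rz":0},{"grip":0,"dx":0,"dy":0,"dz":0,"rx":0,"ry":0,"rz":0},{"grip":0,"dx":0,"dy":0,"dz":0,"rx":0,"ry":0,"rz":0},{"grip":0,"dx":0,"dy":0,"dz":0,"rx":0,"ry":0,"rz":0},{"grip":0,"dx":0,"dy":0,"dz":0,"rx":0,"ry":0,"rz":0},{"grip":0,"dx":0,"dy":0,"dz":0,"rx":0,"ry":0,"rz":0}]'; python3 to.py 0.4436 0.1990 0.033 1.025
```

```text
time: 9.18
tool_pos: [0.444, 0.1992, 0.0349]
ee_rot: [3.141, -0.001, 1.025]
wrist_force: [0.3, -0.4, -0.6]
width: 0.0171
t 9.175 pos [0.444  0.1992 0.0349] rpy [ 3.141e+00 -1.000e-03  1.025e+00] F [ 0.3 -0.4 -0.6] w 0.0171
units d [-0.02 -0.01  0.07] r [ 0.01 -0.01 -0.  ]
```

```bash
python3 -m inch '[{"grip":0,"dx":0,"dy":0,"dz":-0.6,"rx":0,"ry":0,"rz":0},{"grip":0,"dx":0,"dy":0,"dz":-1,"rx":0,"ry":0,"rz":0},{"grip":0,"dx":0,"dy":0,"dz":-1,"rx":0,"ry":0,"rz":-0.5},{"grip":0,"dx":0,"dy":0,"dz":-1,"rx":0,"ry":0,"rz":-0.8},{"grip":0,"dx":0,"dy":0.4,"dz":-0.5,"rx":0,"ry":0,"rz":-0.8},{"grip":0,"dx":0,"dy":0.8,"dz":0,"rx":0,"ry":0,"rz":-0.8},{"grip":0,"dx":0,"dy":0.9,"dz":0,"rx":0,"ry":0,"rz":-0.8},{"grip":0,"dx":0,"dy":0.9,"dz":0,"rx":0,"ry":0,"rz":-0.8},{"grip":0,"dx":0,"dy":0.9,"dz":0,"rx":0,"ry":0,"rz":-0.8},{"grip":0,"dx":0,"dy":0.9,"dz":0,"rx":0,"ry":0,"rz":-0.4},{"grip":0,"dx":0,"dy":0.6,"dz":0,"rx":0,"ry":0,"rz":0},{"grip":0,"dx":0,"dy":0,"dz":0,"rx":0,"ry":0,"rz":0}]'; python3 to.py 0.6079 0.1873 0.125 1.522; python3 -c "
from h import *
snap('wrist','w3.png');snap('scene','s3.png')"
```

```text
time: 10.68
tool_pos: [0.5766, 0.1705, 0.1457]
ee_rot: [-3.14, 0.0, 1.54]
wrist_force: [-0.5, -0.3, -3.1]
width: 0.0175
t 10.675 pos [0.5766 0.1705 0.1457] rpy [-3.14  0.    1.54] F [-0.5 -0.3 -3.1] w 0.0175
units d [0.71 1.23 0.83] r [-0.01  0.    0.21]
```

View pics/w3.png

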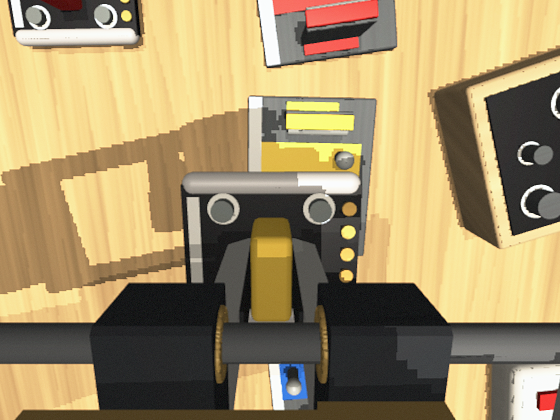

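View pics/s3.png

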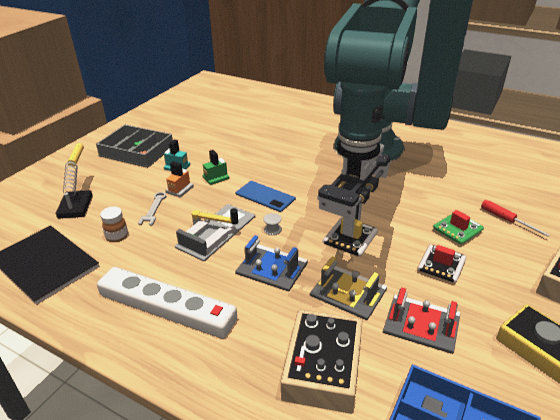

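Panel held level, stripe to -x, same as the mount's stripe. Moving over the mount.

```bash
python3 -m inch '[{"grip":0,"dx":0.35,"dy":0.6,"dz":0,"rx":0,"ry":0,"rz":0.2},{"grip":0,"dx":0.35,"dy":0.6,"dz":0,"rx":0,"ry":0,"rz":0},{"grip":0,"dx":0,"dy":0,"dz":0.4,"rx":0,"ry":0,"rz":0},{"grip":0,"dx":0,"dy":0,"dz":0,"rx":0,"ry":0,"rz":0}]'; python3 to.py 0.6079 0.1873 0.0658 1.522
```

```text
time: 11.28
tool_pos: [0.6029, 0.1876, 0.1356]
ee_rot: [-3.137, 0.001, 1.524]
wrist_force: [0.4, 0.5, -2.3]
width: 0.0178
t 11.275 pos [0.6029 0.1876 0.1356] rpy [-3.137e+00  1.000e-03  1.524e+00] F [ 0.4  0.5 -2.3] w 0.0178
units d [-0.    0.21  2.79] r [-0.05  0.01  0.02]
```

```bash
python3 -c "
from h import *
p=snap('wrist','w4.png'); o=robot.get_obs(); P=o['tool_pos']; yaw=o['ee_rot'][2]
f=p['frame'].copy()
for b in PANEL:
    e=render(p,[b],[P[0],P[1],yaw-np.pi/2],P[2]-.0349,1); cs,_=cv2.findContours(e,0,1); cv2.drawContours(f,cs,-1,(255,0,255),1)
# mount balls predicted
M=np.array([[-28,0,30],[24,19,30],[24,-19,30]])/1000.
for u in proj(p,place(M,[.6075,.1871,-.049])): cv2.circle(f,tuple(np.round(u).astype(int)),2,(0,255,255),-1)
cv2.imwrite('pics/w4.png',cv2.cvtColor(f,cv2.COLOR_RGB2BGR))"
```

```text
(no output)
```

View pics/w4.png

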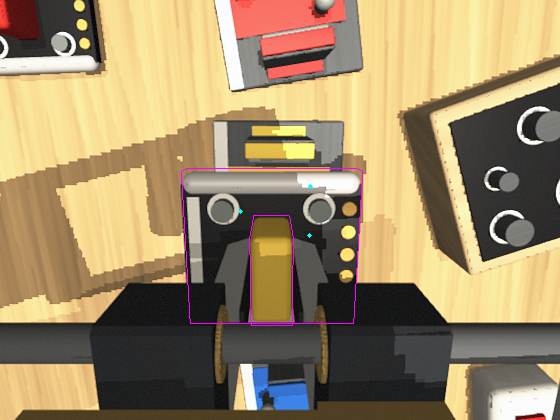

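The predicted outlines match the held panel in the picture to within 1–2 px. Lowering it onto the clips.

```bash
python3 -m inch '[{"grip":0,"dx":0,"dy":0.21,"dz":0.6,"rx":-0.05,"ry":0,"rz":0.02},{"grip":0,"dx":0,"dy":0,"dz":0.7,"rx":0,"ry":0,"rz":0},{"grip":0,"dx":0,"dy":0,"dz":0.5,"rx":0,"ry":0,"rz":0},{"grip":0,"dx":0,"dy":0,"dz":0,"rx":0,"ry":0,"rz":0}]'; python3 to.py 0.6079 0.1873 0.0658 1.522
```

```text
time: 11.82
tool_pos: [0.6071, 0.1867, 0.0872]
ee_rot: [-3.14, 0.001, 1.522]
wrist_force: [-0.3, 0.4, -2.4]
width: 0.0178
t 11.825 pos [0.6071 0.1867 0.0872] rpy [-3.140e+00  1.000e-03  1.522e+00] F [-0.3  0.4 -2.4] w 0.0178
units d [0.03 0.03 0.85] r [-0.01  0.02 -0.  ]
```

```bash
python3 -m inch '[{"grip":0,"dx":0.03,"dy":0.03,"dz":0.3,"rx":0,"ry":0,"rz":0},{"grip":0,"dx":0,"dy":0,"dz":0.3,"rx":0,"ry":0,"rz":0},{"grip":0,"dx":0,"dy":0,"dz":0.3,"rx":0,"ry":0,"rz":0}]'; python3 to.py 0.6079 0.1873 0.0658 1.522
```

```text
time: 12.2
tool_pos: [0.6108, 0.1881, 0.0681]
ee_rot: [3.135, -0.001, 1.522]
wrist_force: [-0.0, 0.5, -1.6]
width: 0.0179
t 12.2 pos [0.6108 0.1881 0.0681] rpy [ 3.135e+00 -1.000e-03  1.522e+00] F [-0.   0.5 -1.6] w 0.0179
units d [-0.04 -0.12  0.09] r [ 0.08 -0.01 -0.01]
```

```bash
python3 -m inch '[{"grip":0,"dx":0,"dy":0,"dz":0.2,"rx":0.05,"ry":0,"rz":0},{"grip":0,"dx":0,"dy":0,"dz":0.2,"rx":0,"ry":0,"rz":0}]'; python3 to.py 0.6079 0.1873 0.0658 1.522;python3 -m inch '[{"grip":0.25,"dx":0,"dy":0,"dz":0,"rx":0,"ry":0,"rz":0},{"grip":0.4,"dx":0,"dy":0,"dz":0,"rx":0,"ry":0,"rz":0},{"grip":0.4,"dx":0,"dy":0,"dz":0,"rx":0,"ry":0,"rz":0}]'; python3 to.py 0.6079 0.1873 0.0658 1.522
```

```text
time: 12.45
tool_pos: [0.6099, 0.1878, 0.0664]
ee_rot: [3.139, -0.0, 1.521]
wrist_force: [-9.5, -1.6, 20.5]
width: 0.0179
t 12.45 pos [0.6099 0.1878 0.0664] rpy [ 3.139 -0.     1.521] F [-9.5 -1.6 20.5] w 0.0179
units d [-0.02 -0.08  0.02] r [ 0.02 -0.   -0.01]
time: 12.82
tool_pos: [0.6106, 0.188, 0.0673]
ee_rot: [3.137, -0.001, 1.522]
wrist_force: [0.3, 0.1, 0.8]
width: 0.0371
t 12.825 pos [0.6106 0.188  0.0673] rpy [ 3.137e+00 -1.000e-03  1.522e+00] F [0.3 0.1 0.8] w 0.0371
units d [-0.03 -0.11  0.06] r [ 0.06 -0.01 -0.  ]
```

```bash
python3 -m inch '[{"grip":0.6,"dx":0,"dy":0,"dz":-1,"rx":0,"ry":0,"rz":0},{"grip":0.6,"dx":0,"dy":0,"dz":-1,"rx":0,"ry":0,"rz":0},{"grip":0.6,"dx":0,"dy":0,"dz":-1,"rx":0,"ry":0,"rz":0},{"grip":0.6,"dx":0.4,"dy":-0.8,"dz":-1,"rx":0,"ry":0,"rz":0},{"grip":0.6,"dx":0.4,"dy":-0.8,"dz":-1,"rx":0,"ry":0,"rz":0},{"grip":0.6,"dx":0.4,"dy":-0.8,"dz":-1,"rx":0,"ry":0,"rz":0},{"grip":0.6,"dx":0.4,"dy":-0.8,"dz":-1,"rx":0,"ry":0,"rz":0},{"grip":0.6,"dx":0.4,"dy":-0.8,"dz":-1,"rx":0,"ry":0,"rz":0},{"grip":0.6,"dx":0.4,"dy":-0.8,"dz":0,"rx":0,"ry":0,"rz":0},{"grip":0.6,"dx":0,"dy":0,"dz":0,"rx":0,"ry":0,"rz":0},{"grip":0.6,"dx":0,"dy":0,"dz":0,"rx":0,"ry":0,"rz":0}]'; python3 -c "
from h import *
p=snap('wrist','w5.png'); print(robot.get_obs()['tool_pos'])
L=spotter.regions_of(p,'panel_red')
for l in L: print(l['score'],l['extent'],l['pixels'].sum())
m=[l for l in L if l['extent'][0]>150]
if m: 
  l=m[0]; e=l['extent']; c=ray(p,[(e[0]+e[2])/2,(e[1]+e[3])/2],.015)[0]; print(c, fitmask(p,l['pixels'],PANEL,[c[0],c[1],0]))
L=spotter.regions_of(p,'panel_yellow')
for l in L: 
  print(l['score'],l['extent'],l['pixels'].sum())
  for z in (.0309,.045): print(z,fitmask(p,l['pixels'],PANEL,[.609,.187,-.05],z))
"
```

```text
time: 14.2
tool_pos: [0.4895, 0.2551, 0.2625]
ee_rot: [-3.133, 0.003, 1.52]
wrist_force: [-0.4, -0.1, -1.2]
width: 0.0565
[0.48940763 0.25498825 0.26222439]
0.79 [175.8, 61.9, 268.1, 144.1] 6968
0.7 [39.9, 58.2, 138.4, 156.6] 6823
[0.44003838 0.3379473  0.015     ] (array([ 0.43847994,  0.33624811, -0.01854906]), np.float64(0.9824771537574306))
```

View pics/w5.png

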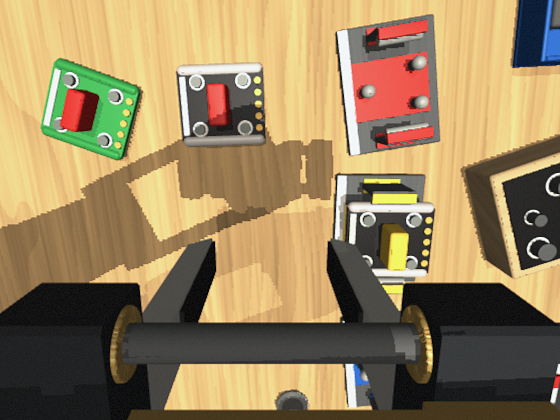

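Yellow panel sits on its mount at (392,240). Red panel (black plate) at (221,104), stripe left; the green look-alike is at (92,108). Red mount balls near (368,91), (419,62), (420,102).

```bash
python3 -c "
from h import *
p=snap('wrist')
f=p['frame'].copy()
g=cv2.cvtColor(f,cv2.COLOR_RGB2HSV)
out=[]
for c in ([368,91],[419,62],[420,102]):
    x,y=c; w=g[y-10:y+11,x-10:x+11]; m=(w[...,1]<90).astype(np.uint8); n,lab,st,ce=cv2.connectedComponentsWithStats(m)
    i=min((i for i in range(1,n) if st[i,4]>60),key=lambda i:np.hypot(*(ce[i]-10))); print(st[i],ce[i]+[x-10,y-10]); out.append(ce[i]+[x-10,y-10])
t,th,e=ballfit(p,out); print(t,th,e)
for q,z in (([.6100,.188,-.049],.0309),([.4385,.3362,-.0185],0)):
  for b in PANEL:
    e=render(p,[b],q,z,1); cs,_=cv2.findContours(e,0,1); cv2.drawContours(f,cs,-1,(255,0,255),1)
M=np.array([[-28,0,30],[24,19,30],[24,-19,30]])/1000.
for u in proj(p,place(M,[*t,th])): cv2.circle(f,tuple(np.round(u).astype(int)),1,(0,255,255),-1)
f=f[10:310,165:465]; cv2.imwrite('pics/f2.png',cv2.cvtColor(cv2.resize(f,(600,600),interpolation=cv2.INTER_CUBIC),cv2.COLOR_RGB2BGR))"
```

```text
[  2   3  15  14 158] [367.47468354  90.74683544]
[  0   3  17  15 188] [417.34042553  62.34042553]
[  0   3  18  14 177] [419.50847458 101.44067797]
[0.61752402 0.34464044] 0.1076489337277137 0.0005377647637776484
```

View pics/f2.png

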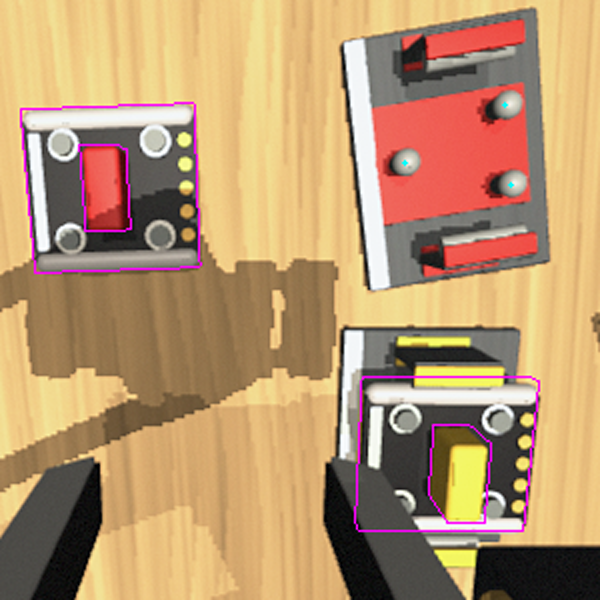

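```bash
python3 to.py 0.4387 0.3362 0.035 1.552
```

```text
t 14.4 pos [0.4898 0.2549 0.2629] rpy [-3.133e+00  3.000e-03  1.519e+00] F [0.8 0.1 0.1] w 0.0566
units d [ 3.17 -2.13  9.12] r [-0.1   0.03 -0.37]
```

```bash
python3 -m inch '[{"grip":0.6,"dx":0.8,"dy":-0.5,"dz":1,"rx":-0.1,"ry":0,"rz":-0.37},{"grip":0.6,"dx":0.8,"dy":-0.5,"dz":1,"rx":0,"ry":0,"rz":0},{"grip":0.6,"dx":0.8,"dy":-0.5,"dz":1,"rx":0,"ry":0,"rz":0},{"grip":0.6,"dx":0.7,"dy":-0.5,"dz":1,"rx":0,"ry":0,"rz":0},{"grip":0.6,"dx":0,"dy":0,"dz":1,"rx":0,"ry":0,"rz":0},{"grip":0.6,"dx":0,"dy":0,"dz":0.7,"rx":0,"ry":0,"rz":0},{"grip":0.6,"dx":0,"dy":0,"dz":0,"rx":0,"ry":0,"rz":0}]'; python3 to.py 0.4387 0.3362 0.035 1.552
```

```text
time: 15.28
tool_pos: [0.4437, 0.3331, 0.1135]
ee_rot: [-3.141, 0.005, 1.547]
wrist_force: [0.5, 0.8, -0.2]
width: 0.0566
t 15.275 pos [0.4437 0.3331 0.1135] rpy [-3.141  0.005  1.547] F [ 0.5  0.8 -0.2] w 0.0566
units d [ 0.13 -0.2   3.14] r [-0.    0.06 -0.06]
```

```bash
python3 -m inch '[{"grip":0.6,"dx":0.13,"dy":-0.2,"dz":0.5,"rx":0,"ry":0.06,"rz":-0.06},{"grip":0.6,"dx":0,"dy":0,"dz":0.7,"rx":0,"ry":0,"rz":0},{"grip":0.6,"dx":0,"dy":0,"dz":0.6,"rx":0,"ry":0,"rz":0},{"grip":0.6,"dx":0,"dy":0,"dz":0,"rx":0,"ry":0,"rz":0}]'; python3 to.py 0.4387 0.3362 0.035 1.552; python3 -c "
from h import *
snap('wrist','w6.png')"
```

```text
time: 15.78
tool_pos: [0.4401, 0.3367, 0.0674]
ee_rot: [3.139, -0.002, 1.551]
wrist_force: [0.1, 0.0, -0.2]
width: 0.0565
t 15.775 pos [0.4401 0.3367 0.0674] rpy [ 3.139e+00 -2.000e-03  1.551e+00] F [ 0.1  0.  -0.2] w 0.0565
units d [-0.02 -0.06  1.29] r [ 0.03 -0.03 -0.01]
```

View pics/w6.png

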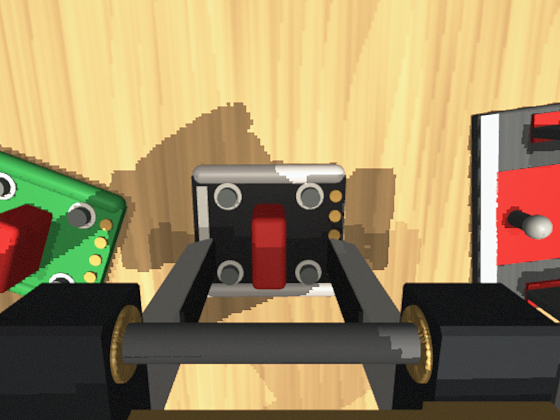

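Fingers straddle the red bar at (268,245) on the black plate; the green look-alike is clear to the left.

```bash
python3 -m inch '[{"grip":0.6,"dx":-0.02,"dy":-0.06,"dz":0.7,"rx":0.03,"ry":-0.03,"rz":0},{"grip":0.6,"dx":0,"dy":0,"dz":0.5,"rx":0,"ry":0,"rz":0},{"grip":0.6,"dx":0,"dy":0,"dz":0,"rx":0,"ry":0,"rz":0},{"grip":0,"dx":0,"dy":0,"dz":0,"rx":0,"ry":0,"rz":0},{"grip":0,"dx":0,"dy":0,"dz":0,"rx":0,"ry":0,"rz":0},{"grip":0,"dx":0,"dy":0,"dz":0,"rx":0,"ry":0,"rz":0},{"grip":0,"dx":0,"dy":0,"dz":0,"rx":0,"ry":0,"rz":0},{"grip":0,"dx":0,"dy":0,"dz":0,"rx":0,"ry":0,"rz":0},{"grip":0,"dx":0,"dy":0,"dz":0,"rx":0,"ry":0,"rz":0}]'; python3 to.py 0.4387 0.3362 0.035 1.552
```

```text
time: 16.95
tool_pos: [0.4402, 0.3374, 0.038]
ee_rot: [3.137, -0.003, 1.551]
wrist_force: [-0.6, 0.8, -0.5]
width: 0.018
t 16.95 pos [0.4402 0.3374 0.038 ] rpy [ 3.137e+00 -3.000e-03  1.551e+00] F [-0.6  0.8 -0.5] w 0.018
units d [-0.05 -0.06  0.12] r [ 0.05 -0.03 -0.01]
```

```bash
python3 -m inch '[{"grip":0,"dx":0,"dy":0,"dz":-0.6,"rx":0.05,"ry":0,"rz":0},{"grip":0,"dx":0,"dy":0,"dz":-1,"rx":0,"ry":0,"rz":0},{"grip":0,"dx":0,"dy":0,"dz":-1,"rx":0,"ry":0,"rz":0},{"grip":0,"dx":0,"dy":0,"dz":-1,"rx":0,"ry":0,"rz":-0.4},{"grip":0,"dx":0,"dy":0.6,"dz":-0.5,"rx":0,"ry":0,"rz":-0.4},{"grip":0,"dx":0,"dy":1,"dz":0,"rx":0,"ry":0,"rz":-0.4},{"grip":0,"dx":0,"dy":1,"dz":0,"rx":0,"ry":0,"rz":-0.2},{"grip":0,"dx":0,"dy":1,"dz":0,"rx":0,"ry":0,"rz":0},{"grip":0,"dx":0.2,"dy":1,"dz":0,"rx":0,"ry":0,"rz":0},{"grip":0,"dx":0.2,"dy":1,"dz":0,"rx":0,"ry":0,"rz":0},{"grip":0,"dx":0.3,"dy":0.8,"dz":0,"rx":0,"ry":0,"rz":0},{"grip":0,"dx":0,"dy":0,"dz":0,"rx":0,"ry":0,"rz":0}]'; python3 to.py 0.6185 0.3457 0.125 1.679
```

```text
time: 18.45
tool_pos: [0.6025, 0.3686, 0.1524]
ee_rot: [3.139, -0.004, 1.677]
wrist_force: [-0.4, -0.4, -1.9]
width: 0.0179
t 18.45 pos [0.6025 0.3686 0.1524] rpy [ 3.139 -0.004  1.677] F [-0.4 -0.4 -1.9] w 0.0179
units d [-0.98  0.54  1.09] r [ 0.03 -0.04 -0.02]
```

```bash
python3 -m inch '[{"grip":0,"dx":-0.5,"dy":0.3,"dz":0,"rx":0,"ry":0,"rz":0},{"grip":0,"dx":-0.48,"dy":0.24,"dz":0.4,"rx":0.03,"ry":-0.04,"rz":-0.02},{"grip":0,"dx":0,"dy":0,"dz":0,"rx":0,"ry":0,"rz":0},{"grip":0,"dx":0,"dy":0,"dz":0,"rx":0,"ry":0,"rz":0}]'; python3 to.py 0.6185 0.3457 0.0689 1.679; python3 -c "
from h import *
p=snap('wrist'); o=robot.get_obs(); P=o['tool_pos']; yaw=o['ee_rot'][2]
f=p['frame'].copy()
for b in PANEL:
    e=render(p,[b],[P[0],P[1]-.0012,yaw-np.pi/2],P[2]-.038,1); cs,_=cv2.findContours(e,0,1); cv2.drawContours(f,cs,-1,(255,0,255),1)
M=np.array([[-50,65,10],[50,65,10],[50,-65,10],[-50,-65,10]])/1000.
u=proj(p,place(M,[.6175,.3446,.108])); cv2.polylines(f,[np.round(u).astype(np.int32)],True,(0,255,255),1)
u=proj(p,place(M,[.6100,.188,-.049])); cv2.polylines(f,[np.round(u).astype(np.int32)],True,(0,255,255),1)
cv2.imwrite('pics/w7.png',cv2.cvtColor(f,cv2.COLOR_RGB2BGR))"
```

```text
time: 18.95
tool_pos: [0.618, 0.3425, 0.1423]
ee_rot: [-3.14, 0.001, 1.679]
wrist_force: [0.5, -0.5, -2.1]
width: 0.0177
t 18.95 pos [0.618  0.3425 0.1423] rpy [-3.140e+00  1.000e-03  1.679e+00] F [ 0.5 -0.5 -2.1] w 0.0177
units d [0.13 0.04 2.94] r [-0.02  0.01 -0.01]
```

View pics/w7.png

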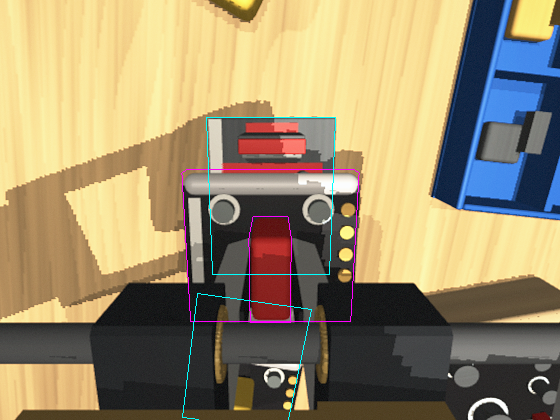

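```bash
python3 -m inch '[{"grip":0,"dx":0.13,"dy":0.04,"dz":0.7,"rx":-0.02,"ry":0,"rz":0},{"grip":0,"dx":0,"dy":0,"dz":0.7,"rx":0,"ry":0,"rz":0},{"grip":0,"dx":0,"dy":0,"dz":0.6,"rx":0,"ry":0,"rz":0},{"grip":0,"dx":0,"dy":0,"dz":0,"rx":0,"ry":0,"rz":0}]'; python3 to.py 0.6185 0.3457 0.0689 1.679
```

```text
time: 19.5
tool_pos: [0.6168, 0.3465, 0.0867]
ee_rot: [-3.138, 0.002, 1.68]
wrist_force: [-0.3, 0.4, -2.5]
width: 0.0179
t 19.5 pos [0.6168 0.3465 0.0867] rpy [-3.138e+00  2.000e-03  1.680e+00] F [-0.3  0.4 -2.5] w 0.0179
units d [-0.04  0.07  0.71] r [-0.04  0.02  0.01]
```

```bash
python3 -m inch '[{"grip":0,"dx":-0.03,"dy":0.07,"dz":0.3,"rx":-0.04,"ry":0,"rz":0},{"grip":0,"dx":0,"dy":0,"dz":0.3,"rx":0,"ry":0,"rz":0},{"grip":0,"dx":0,"dy":0,"dz":0.3,"rx":0,"ry":0,"rz":0}]'; python3 to.py 0.6185 0.3457 0.0689 1.679
```

```text
time: 19.88
tool_pos: [0.621, 0.347, 0.07]
ee_rot: [3.134, -0.001, 1.68]
wrist_force: [-8.0, -2.7, 17.4]
width: 0.0176
t 19.875 pos [0.621 0.347 0.07 ] rpy [ 3.134e+00 -1.000e-03  1.680e+00] F [-8.  -2.7 17.4] w 0.0176
units d [-0.04 -0.11  0.04] r [ 0.09 -0.01  0.02]
```

```bash
python3 -m inch '[{"grip":0,"dx":0,"dy":-0.03,"dz":0.15,"rx":0.08,"ry":0,"rz":0},{"grip":0,"dx":0,"dy":-0.02,"dz":0.15,"rx":0,"ry":0,"rz":0}]'; python3 to.py 0.6185 0.3457 0.0689 1.679;  python3 -m inch '[{"grip":0.25,"dx":0,"dy":0,"dz":0,"rx":0,"ry":0,"rz":0},{"grip":0.4,"dx":0,"dy":0,"dz":0,"rx":0,"ry":0,"rz":0},{"grip":0.4,"dx":0,"dy":0,"dz":0,"rx":0,"ry":0,"rz":0}]'; python3 to.py 0.6185 0.3457 0.0689 1.679
```

```text
time: 20.12
tool_pos: [0.6205, 0.347, 0.0698]
ee_rot: [3.136, -0.001, 1.681]
wrist_force: [-4.9, -2.3, 11.4]
width: 0.018
t 20.125 pos [0.6205 0.347  0.0698] rpy [ 3.136e+00 -1.000e-03  1.681e+00] F [-4.9 -2.3 11.4] w 0.018
units d [-0.04 -0.08  0.03] r [ 0.06 -0.01  0.02]
time: 20.5
tool_pos: [0.6211, 0.3471, 0.07]
ee_rot: [3.134, -0.002, 1.68]
wrist_force: [-0.4, -0.4, -0.1]
width: 0.0368
t 20.5 pos [0.6211 0.3471 0.07  ] rpy [ 3.134e+00 -2.000e-03  1.680e+00] F [-0.4 -0.4 -0.1] w 0.0368
units d [-0.05 -0.11  0.04] r [ 0.09 -0.02  0.02]
```

```bash
python3 -m inch '[{"grip":0.6,"dx":0,"dy":0,"dz":-1,"rx":0,"ry":0,"rz":0},{"grip":0.6,"dx":0,"dy":0,"dz":-1,"rx":0,"ry":0,"rz":0},{"grip":0.6,"dx":0,"dy":0,"dz":-1,"rx":0,"ry":0,"rz":0.5},{"grip":0.6,"dx":-0.6,"dy":-0.6,"dz":-1,"rx":0,"ry":0,"rz":0.5},{"grip":0.6,"dx":-1,"dy":-0.6,"dz":-1,"rx":0,"ry":0,"rz":0.5},{"grip":0.6,"dx":-1,"dy":-0.6,"dz":-1,"rx":0,"ry":0,"rz":0.5},{"grip":0.6,"dx":-1,"dy":-0.6,"dz":-1,"rx":0,"ry":0,"rz":0},{"grip":0.6,"dx":-1,"dy":-0.6,"dz":-1,"rx":0,"ry":0,"rz":0},{"grip":0.6,"dx":-1,"dy":-0.6,"dz":-1,"rx":0,"ry":0,"rz":0},{"grip":0.6,"dx":-1,"dy":0,"dz":0,"rx":0,"ry":0,"rz":0},{"grip":0.6,"dx":0,"dy":0,"dz":0,"rx":0,"ry":0,"rz":0},{"grip":0.6,"dx":0,"dy":0,"dz":0,"rx":0,"ry":0,"rz":0}]'; python3 -c "
from h import *
p=snap('wrist','w8.png'); o=robot.get_obs(); print(o['tool_pos'],o['time'])
f=p['frame'].copy()
for q in ([.6100,.188,-.049],[.6207,.346,.109]):
  for b in PANEL:
    e=render(p,[b],q,.0309,1); cs,_=cv2.findContours(e,0,1); cv2.drawContours(f,cs,-1,(255,0,255),1)
cv2.imwrite('pics/w8o.png',cv2.cvtColor(f,cv2.COLOR_RGB2BGR))
s=snap('scene'); g=s['frame'].copy()
for q in ([.6100,.188,-.049],[.6207,.346,.109]):
  for b in PANEL:
    e=render(s,[b],q,.0309,1); cs,_=cv2.findContours(e,0,1); cv2.drawContours(g,cs,-1,(255,0,255),1)
c=np.vstack([s['frame'][240:360,290:480],g[240:360,290:480]]);cv2.imwrite('pics/s8.png',cv2.cvtColor(cv2.resize(c,(475,600),interpolation=cv2.INTER_CUBIC),cv2.COLOR_RGB2BGR))
"
```

```text
time: 22.0
tool_pos: [0.5214, 0.1802, 0.2942]
ee_rot: [3.141, 0.001, 1.5]
wrist_force: [-0.1, -0.1, 0.4]
width: 0.0567
[0.52135886 0.18025334 0.29394298] 22.05
```

View pics/w8o.png

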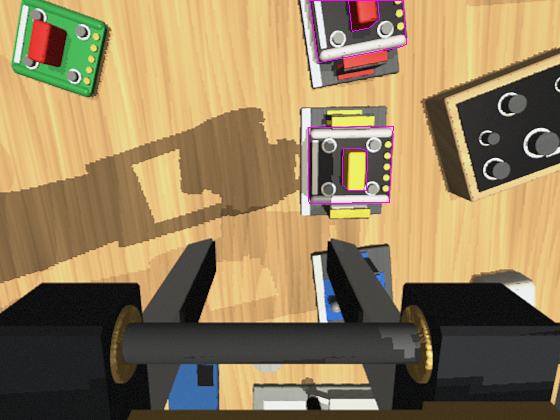

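View pics/s8.png

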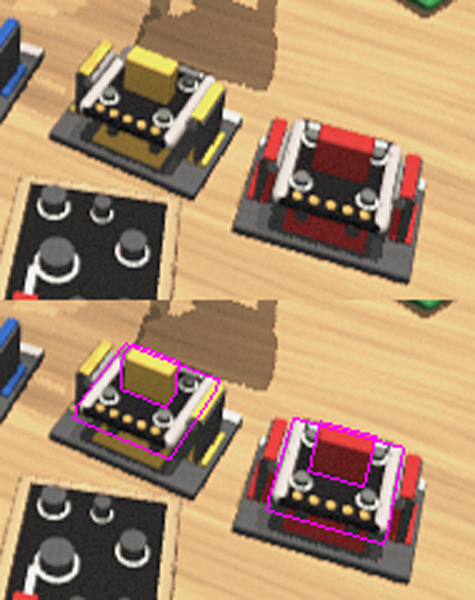

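Both panels sit evenly and fully down between their clips: bar outlines match at home height, and each was pressed against a hard stop. Next I'll look at the dock from above.

```bash
python3 -m inch '[{"grip":0.35,"dx":-1,"dy":0,"dz":0,"rx":0,"ry":0,"rz":-0.3},{"grip":0.35,"dx":-1,"dy":0,"dz":0,"rx":0,"ry":0,"rz":-0.3},{"grip":0.35,"dx":-1,"dy":0,"dz":0,"rx":0,"ry":0,"rz":-0.2},{"grip":0.35,"dx":-1,"dy":0,"dz":0,"rx":0,"ry":0,"rz":0},{"grip":0.35,"dx":-1,"dy":0,"dz":0,"rx":0,"ry":0,"rz":0},{"grip":0.35,"dx":-1,"dy":0,"dz":0,"rx":0,"ry":0,"rz":0},{"grip":0.35,"dx":-1,"dy":0,"dz":0,"rx":0,"ry":0,"rz":0},{"grip":0.35,"dx":-1,"dy":0,"dz":0,"rx":0,"ry":0,"rz":0},{"grip":0.35,"dx":-1,"dy":0,"dz":0,"rx":0,"ry":0,"rz":0},{"grip":0.35,"dx":-1,"dy":0,"dz":0,"rx":0,"ry":0,"rz":0},{"grip":0.35,"dx":-1,"dy":0,"dz":0,"rx":0,"ry":0,"rz":0},{"grip":0.35,"dx":-1,"dy":0,"dz":0,"rx":0,"ry":0,"rz":0}]' >/dev/null;python3 -m inch '[{"grip":0.35,"dx":-1,"dy":0,"dz":0,"rx":0,"ry":0,"rz":0},{"grip":0.35,"dx":-1,"dy":0,"dz":0,"rx":0,"ry":0,"rz":0},{"grip":0.35,"dx":-1,"dy":0,"dz":0,"rx":0,"ry":0,"rz":0},{"grip":0.35,"dx":-1,"dy":0,"dz":0,"rx":0,"ry":0,"rz":0},{"grip":0.35,"dx":-1,"dy":0,"dz":0,"rx":0,"ry":0,"rz":0},{"grip":0.35,"dx":0,"dy":0,"dz":0,"rx":0,"ry":0,"rz":0},{"grip":0.35,"dx":0,"dy":0,"dz":0,"rx":0,"ry":0,"rz":0}]'
python3 -c "
from h import *
p=snap('wrist','w9.png'); print(p['eye'])
for n in ('dock','lever_post','cartridge','cartridge_contacts'):
    z={'lever_post':.072}.get(n,0)
    print(n,[(np.round(l['pixel'],1).tolist(),round(l['score'],2),ray(p,l['pixel'],z)[0][:2].round(4)) for l in spotter.place_of(p,n)[:3]])
"
```

```text
time: 24.48
tool_pos: [0.5303, -0.2425, 0.2767]
ee_rot: [-3.117, -0.01, 1.598]
wrist_force: [0.3, -0.2, -0.3]
width: 0.033
[ 0.53282496 -0.17459977  0.44245433]
dock [([314.0, 117.9], 0.81, array([ 0.5714, -0.1732]))]
lever_post [([306.3, 64.8], 0.56, array([ 0.5554, -0.1257])), ([304.5, 276.3], 0.44, array([ 0.5638, -0.3366]))]
cartridge [([222.5, 274.7], 0.88, array([ 0.4658, -0.3697])), ([145.0, 230.2], 0.65, array([ 0.3696, -0.314 ]))]
cartridge_contacts [([248.0, 273.3], 0.85, array([ 0.4982, -0.3666])), ([169.4, 245.4], 0.72, array([ 0.3993, -0.3329]))]
```

View pics/w9.png

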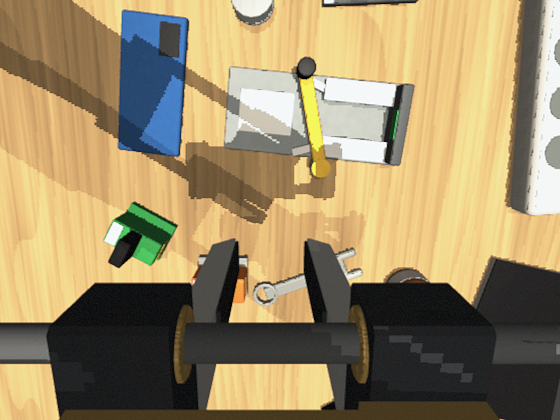

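Dock: apron corners at (230,67) and (224,147), stop at right (405,124), lever hinge at (320,167), post top at (306,67). Fitting the dock.

```bash
python3 -c "
from h import *
p=snap('wrist')
a=ray(p,[[230,67],[224,147]],.008)[:,:2]; print(a, np.hypot(*(a[0]-a[1])))
d=a[0]-a[1]; yaw=np.arctan2(d[1],d[0])-np.pi/2; c=a.mean(0)+.1*np.array([np.cos(yaw),np.sin(yaw)]); print('dock',c,yaw)
L=spotter.regions_of(p,'dock')
for l in L[:2]:
  print(l['score'],l['extent'])
hull=L[0]['pixels'].astype(np.uint8)
B=[box(-100,100,-45,45,0,8)]
def ov(q,name):
  f=p['frame'].copy()
  pts=np.array([[-100,-45,8],[-100,45,8],[100,45,8],[100,-45,8]])/1000.
  cv2.polylines(f,[np.round(proj(p,place(pts,q))).astype(np.int32)],True,(255,0,255),1)
  pts=np.array([[6,19,25.5],[80,19,25.5],[80,-19,25.5],[6,-19,25.5]])/1000.
  cv2.polylines(f,[np.round(proj(p,place(pts,q))).astype(np.int32)],True,(0,255,255),1)
  h=proj(p,place(np.array([[10,-52,44.]])/1000,q))[0]; cv2.circle(f,tuple(np.round(h).astype(int)),3,(255,0,0),1)
  post=ray(p,[306.3,66],.072)[0]; H=place(np.array([[10,-52,0.]])/1000,q)[0]; v=post[:2]-H[:2]; print('hinge',H[:2],'post',post[:2],'r',np.hypot(*v),'ang',np.arctan2(v[1],v[0]))
  cv2.imwrite('pics/'+name,cv2.cvtColor(cv2.resize(f[40:200,200:440],(720,480),interpolation=cv2.INTER_CUBIC),cv2.COLOR_RGB2BGR))
ov([*c,yaw],'f3.png')
"
```

```text
[[ 0.47603187 -0.12196977]
 [ 0.46922743 -0.20903628]] 0.0873319944862221
dock [ 0.57232566 -0.17329448] -0.07799366458014356
0.92 [225.0, 57.8, 415.1, 177.1]
hinge [ 0.5782437  -0.22591555] post [ 0.5554972  -0.12712677] r 0.1013736959398524 ang 1.7971058059017224
```

View pics/f3.png

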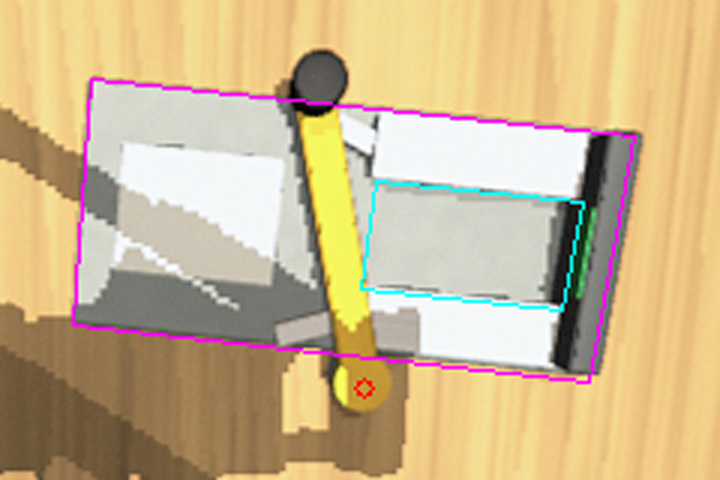

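```bash
python3 to.py 0.5555 -0.1271 0.12 1.797
```

```text
t 24.825 pos [ 0.53   -0.243   0.2775] rpy [-3.118 -0.009  1.597] F [ 0.3 -0.1  0.6] w 0.0329
units d [4.55 1.29 6.31] r [-0.25 -0.13 -2.29]
```

```bash
python3 -m inch '[{"grip":0.4,"dx":0.9,"dy":0.25,"dz":0.9,"rx":-0.25,"ry":-0.13,"rz":-0.75},{"grip":0.4,"dx":0.9,"dy":0.3,"dz":0.9,"rx":0,"ry":0,"rz":-0.75},{"grip":0.4,"dx":0.9,"dy":0.3,"dz":0.9,"rx":0,"ry":0,"rz":-0.75},{"grip":0.4,"dx":0.9,"dy":0.3,"dz":0.9,"rx":0,"ry":0,"rz":0},{"grip":0.4,"dx":0.9,"dy":0.3,"dz":0.9,"rx":0,"ry":0,"rz":0},{"grip":0.4,"dx":0,"dy":0,"dz":0.5,"rx":0,"ry":0,"rz":0},{"grip":0.4,"dx":0,"dy":0,"dz":0,"rx":0,"ry":0,"rz":0}]'; python3 to.py 0.5555 -0.1271 0.066 1.797
```

```text
time: 25.7
tool_pos: [0.5498, -0.124, 0.1511]
ee_rot: [3.138, 0.007, 1.8]
wrist_force: [-0.4, 0.3, 0.5]
width: 0.0374
t 25.7 pos [ 0.5498 -0.124   0.1511] rpy [3.138 0.007 1.8  ] F [-0.4  0.3  0.5] w 0.0374
units d [-0.15  0.18  3.4 ] r [0.04 0.08 0.04]
```

```bash
python3 -m inch '[{"grip":0.4,"dx":-0.15,"dy":0.18,"dz":0.5,"rx":0.04,"ry":0.08,"rz":0.04},{"grip":0.4,"dx":0,"dy":0,"dz":0.8,"rx":0,"ry":0,"rz":0},{"grip":0.4,"dx":0,"dy":0,"dz":0,"rx":0,"ry":0,"rz":0}]'; python3 to.py 0.5555 -0.1271 0.066 1.797; python3 -c "
from h import *
snap('wrist','w10.png')"
```

```text
time: 26.08
tool_pos: [0.5573, -0.1303, 0.1196]
ee_rot: [3.138, 0.003, 1.793]
wrist_force: [-0.1, -0.4, -0.1]
width: 0.0375
t 26.075 pos [ 0.5573 -0.1303  0.1196] rpy [3.138e+00 3.000e-03 1.793e+00] F [-0.1 -0.4 -0.1] w 0.0375
units d [ 0.15 -0.05  2.14] r [ 0.04  0.03 -0.04]
```

View pics/w10.png

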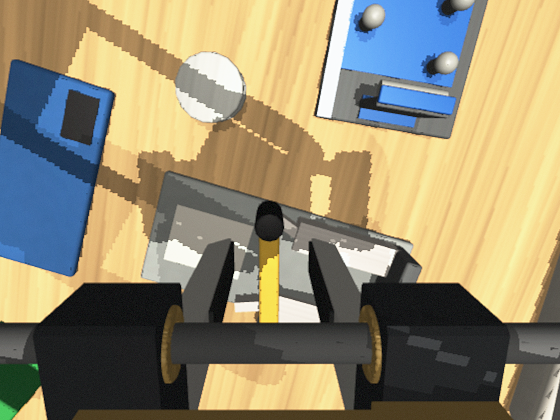

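The post at (270,215) is centred between the fingers; the spool (210,87) and phone are clear. Lowering.

```bash
python3 -m inch '[{"grip":0.4,"dx":0.15,"dy":-0.05,"dz":0.7,"rx":0.04,"ry":0.03,"rz":-0.04},{"grip":0.4,"dx":0,"dy":0,"dz":0.7,"rx":0,"ry":0,"rz":0},{"grip":0.4,"dx":0,"dy":0,"dz":0.65,"rx":0,"ry":0,"rz":0},{"grip":0.22,"dx":0,"dy":0,"dz":0,"rx":0,"ry":0,"rz":0},{"grip":0.22,"dx":0,"dy":0,"dz":0,"rx":0,"ry":0,"rz":0}]'; python3 to.py 0.5555 -0.1271 0.066 1.797
```

```text
time: 26.75
tool_pos: [0.5568, -0.1279, 0.0672]
ee_rot: [3.138, 0.002, 1.796]
wrist_force: [0.4, -0.1, 0.0]
width: 0.0219
t 26.75 pos [ 0.5568 -0.1279  0.0672] rpy [3.138e+00 2.000e-03 1.796e+00] F [ 0.4 -0.1  0. ] w 0.0219
units d [ 0.04 -0.04  0.05] r [ 0.04  0.02 -0.01]
```

```bash
python3 -m inch '[{"grip":0.22,"dx":-0.015,"dy":-0.35,"dz":0,"rx":0,"ry":0,"rz":-1},{"grip":0.22,"dx":-0.015,"dy":-0.35,"dz":0,"rx":0,"ry":0,"rz":-1},{"grip":0.22,"dx":-0.015,"dy":-0.35,"dz":0,"rx":0,"ry":0,"rz":-1},{"grip":0.22,"dx":-0.015,"dy":-0.35,"dz":0,"rx":0,"ry":0,"rz":-1},{"grip":0.22,"dx":-0.015,"dy":-0.35,"dz":0,"rx":0,"ry":0,"rz":-1},{"grip":0.22,"dx":0,"dy":0,"dz":0,"rx":0,"ry":0,"rz":0}]'
cat > arc.py <<'E'
from h import *
o=robot.get_obs(); H=np.array([.5782,-.2259]); v=o['tool_pos'][:2]-H
print('t',o['time'],'r',np.hypot(*v),'phi',np.arctan2(v[1],v[0])%(2*np.pi),'yaw',o['ee_rot'][2],'z',o['tool_pos'][2],'F',o['wrist_force'].round(1),'w',o['width'])
E
python3 arc.py
```

```text
time: 27.5
tool_pos: [0.5209, -0.1461, 0.0709]
ee_rot: [3.13, 0.01, 2.247]
wrist_force: [-0.1, -0.6, 0.1]
width: 0.0204
t 27.5 r 0.09820981990004354 phi 2.193645361052612 yaw 2.2472664077144917 z 0.0708918937593104 F [-0.1 -0.6  0.1] w 0.02043926790199338
```

```bash
python3 -m inch '[{"grip":0.22,"dx":0.04,"dy":-0.38,"dz":0.15,"rx":0.1,"ry":0.1,"rz":-0.8},{"grip":0.22,"dx":-0.015,"dy":-0.35,"dz":0,"rx":0,"ry":0,"rz":-1},{"grip":0.22,"dx":-0.015,"dy":-0.35,"dz":0.03,"rx":0,"ry":0,"rz":-1},{"grip":0.22,"dx":-0.015,"dy":-0.35,"dz":0.03,"rx":0,"ry":0,"rz":-1},{"grip":0.22,"dx":-0.015,"dy":-0.35,"dz":0.03,"rx":0,"ry":0,"rz":-0.9},{"grip":0.22,"dx":0,"dy":0,"dz":0,"rx":0,"ry":0,"rz":0}]';python3 arc.py
```

```text
time: 28.25
tool_pos: [0.4959, -0.1777, 0.0685]
ee_rot: [3.134, 0.01, 2.662]
wrist_force: [0.5, -0.3, 0.2]
width: 0.0207
t 28.25 r 0.09537444046400373 phi 2.6114832147617415 yaw 2.662272233296548 z 0.06854525170243303 F [ 0.5 -0.3  0.2] w 0.020687477318491663
```

```bash
python3 -m inch '[{"grip":0.22,"dx":0.08,"dy":-0.38,"dz":0.05,"rx":0.08,"ry":0.08,"rz":-0.9},{"grip":0.22,"dx":0.05,"dy":-0.35,"dz":0,"rx":0,"ry":0,"rz":-0.9},{"grip":0.22,"dx":0.02,"dy":-0.35,"dz":0,"rx":0,"ry":0,"rz":-0.9},{"grip":0.22,"dx":0,"dy":-0.35,"dz":0.03,"rx":0,"ry":0,"rz":-0.9},{"grip":0.22,"dx":-0.015,"dy":-0.35,"dz":0.03,"rx":0,"ry":0,"rz":-0.9},{"grip":0.22,"dx":0,"dy":0,"dz":0,"rx":0,"ry":0,"rz":0}]';python3 arc.py
```

```text
time: 29.0
tool_pos: [0.4828, -0.2162, 0.0681]
ee_rot: [3.141, 0.009, 3.055]
wrist_force: [-0.1, -0.4, -0.1]
width: 0.0206
t 29.0 r 0.09591591901615286 phi 3.040374841355446 yaw 3.0552147326520522 z 0.0680693416595002 F [-0.1 -0.4 -0.1] w 0.020572041475137845
```

```bash
python3 -m inch '[{"grip":0.22,"dx":0.05,"dy":-0.15,"dz":0,"rx":0,"ry":0.08,"rz":0},{"grip":0.22,"dx":0,"dy":-0.1,"dz":0,"rx":0,"ry":0,"rz":0},{"grip":0.22,"dx":0,"dy":0,"dz":0,"rx":0,"ry":0,"rz":0}]';python3 arc.py
```

```text
time: 29.38
tool_pos: [0.4819, -0.2185, 0.0681]
ee_rot: [3.133, 0.002, 3.052]
wrist_force: [-0.1, 0.1, 0.0]
width: 0.021
t 29.375 r 0.09654586594437778 phi 3.064816902378819 yaw 3.052049030772838 z 0.06809705977788995 F [-0.1  0.1  0. ] w 0.02099438552121858
```

```bash
python3 -m inch '[{"grip":0.22,"dx":0,"dy":-0.2,"dz":0,"rx":0,"ry":0,"rz":0},{"grip":0.4,"dx":0,"dy":0,"dz":0,"rx":0,"ry":0,"rz":0},{"grip":0.4,"dx":0,"dy":0,"dz":0,"rx":0,"ry":0,"rz":0}]';python3 arc.py; python3 -m inch '[{"grip":0.4,"dx":0,"dy":0,"dz":-1,"rx":0,"ry":0,"rz":0},{"grip":0.4,"dx":0,"dy":0,"dz":-1,"rx":0,"ry":0,"rz":0},{"grip":0.4,"dx":-0.3,"dy":-0.5,"dz":-1,"rx":0,"ry":0,"rz":1},{"grip":0.4,"dx":-0.3,"dy":-0.5,"dz":-1,"rx":0,"ry":0,"rz":1},{"grip":0.4,"dx":0,"dy":-0.5,"dz":-1,"rx":0,"ry":0,"rz":1},{"grip":0.4,"dx":0,"dy":-0.5,"dz":-1,"rx":0,"ry":0,"rz":1},{"grip":0.4,"dx":0,"dy":-0.5,"dz":-1,"rx":0,"ry":0,"rz":1},{"grip":0.4,"dx":0,"dy":-0.5,"dz":0,"rx":0,"ry":0,"rz":1},{"grip":0.4,"dx":0,"dy":-0.5,"dz":0,"rx":0,"ry":0,"rz":1},{"grip":0.6,"dx":0,"dy":-0.5,"dz":0,"rx":0,"ry":0,"rz":1},{"grip":0.6,"dx":0,"dy":-0.5,"dz":0,"rx":0,"ry":0,"rz":1},{"grip":0.6,"dx":0,"dy":0,"dz":0,"rx":0,"ry":0,"rz":1}]'; python3 -c "
from h import *
p=snap('wrist','w11.png');p=snap('top','t11.png')"
```

```text
time: 29.75
tool_pos: [0.4819, -0.2199, 0.068]
ee_rot: [3.126, 0.002, 3.052]
wrist_force: [0.3, 0.3, -0.1]
width: 0.0365
t 29.75 r 0.09644369205845216 phi 3.079764485832049 yaw 3.051639175546471 z 0.06801065422388954 F [ 0.3  0.3 -0.1] w 0.03654453181302577
time: 31.25
tool_pos: [0.4448, -0.3355, 0.2488]
ee_rot: [-3.14, 0.004, 2.138]
wrist_force: [0.5, 0.2, 0.6]
width: 0.0564
```

View pics/w11.png

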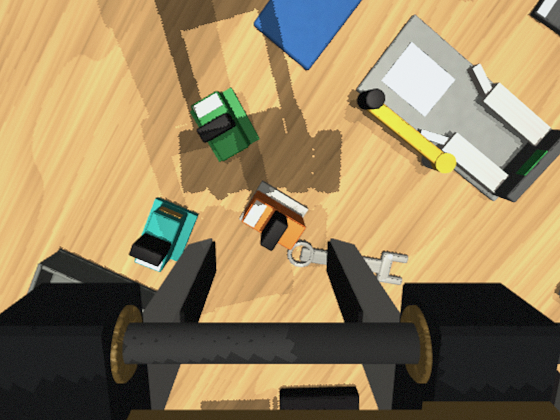

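View pics/t11.png

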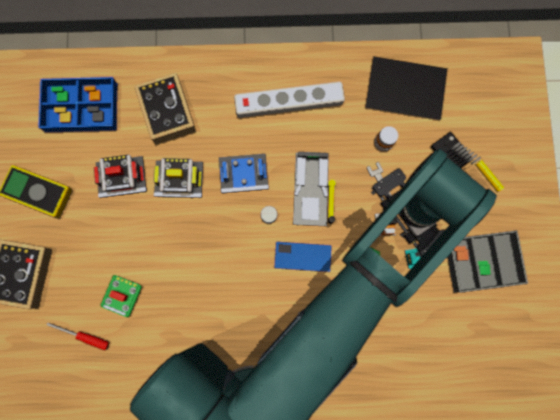

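The lever now lies open along the apron's side (372,98)–(446,162). Orange cartridge at (275,220), white mark at its left end (258,212). Fitting it.

```bash
python3 -c "
from h import *
p=snap('wrist')
L=spotter.regions_of(p,'cartridge')
for l in L: print(l['score'],l['extent'])
l=min(L,key=lambda l:abs(l['extent'][0]-243))
r=[fitmask(p,l['pixels'],CART,[.467,-.3695,y]) for y in (-.1,.1)]
print(r)
q=max(r,key=lambda r:r[1])[0]
f=p['frame'].copy()
for b in CART:
    e=render(p,[b],q,0,1); cs,_=cv2.findContours(e,0,1); cv2.drawContours(f,cs,-1,(255,0,255),1)
cv2.imwrite('pics/f4.png',cv2.cvtColor(cv2.resize(f[150:290,200:360],(640,560),interpolation=cv2.INTER_CUBIC),cv2.COLOR_RGB2BGR))
print(q)"; python3 to.py .467 -.3695 .12 1.57
```

```text
0.97 [126.7, 194.9, 193.7, 271.2]
0.8 [189.5, 90.3, 261.7, 159.2]
0.64 [240.6, 180.6, 305.5, 247.4]
[(array([ 0.46667775, -0.36696539,  0.00270832]), np.float64(0.9664056527757691)), (array([ 0.46675686, -0.36707347,  0.00449307]), np.float64(0.9659330222570921))]
[ 0.46667775 -0.36696539  0.00270832]
t 31.45 pos [ 0.4455 -0.3344  0.2487] rpy [-3.141e+00  3.000e-03  2.145e+00] F [-0.  -0.7  0.7] w 0.0564
units d [-1.63 -0.04  5.15] r [0.   0.04 6.59]
```

View pics/f4.png

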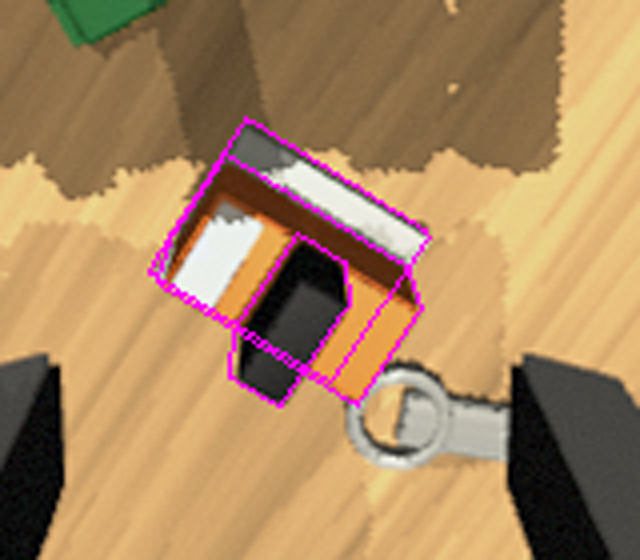

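Fit overlay is tight (orange body, white mark at -x): cartridge at (0.4667,-0.3670), yaw 0.003.

```bash
python3 -m inch '[{"grip":0.6,"dx":-0.25,"dy":0.05,"dz":0.7,"rx":0,"ry":0,"rz":0.95},{"grip":0.6,"dx":-0.25,"dy":0.1,"dz":0.7,"rx":0,"ry":0,"rz":0.95},{"grip":0.6,"dx":-0.25,"dy":0.1,"dz":0.7,"rx":0,"ry":0,"rz":0.95},{"grip":0.6,"dx":-0.25,"dy":0.1,"dz":0.7,"rx":0,"ry":0,"rz":0.95},{"grip":0.6,"dx":-0.25,"dy":0.1,"dz":0.7,"rx":0,"ry":0,"rz":0.95},{"grip":0.6,"dx":-0.1,"dy":0.1,"dz":0.7,"rx":0,"ry":0,"rz":0.95},{"grip":0.6,"dx":0,"dy":0,"dz":0,"rx":0,"ry":0,"rz":0.85},{"grip":0.6,"dx":0,"dy":0,"dz":0,"rx":0,"ry":0,"rz":0}]'; python3 to.py .4667 -.367 .069 1.574
```

```text
time: 32.45
tool_pos: [0.4729, -0.3627, 0.1408]
ee_rot: [3.141, 0.007, 1.567]
wrist_force: [0.8, -0.2, -0.4]
width: 0.0564
t 32.45 pos [ 0.4729 -0.3627  0.1408] rpy [3.141 0.007 1.567] F [ 0.8 -0.2 -0.4] w 0.0564
units d [-0.15 -0.25  2.87] r [ 0.01  0.08 -0.08]
```

```bash
python3 -m inch '[{"grip":0.6,"dx":-0.15,"dy":-0.25,"dz":0.6,"rx":0,"ry":0.08,"rz":-0.08},{"grip":0.6,"dx":0,"dy":0,"dz":0.4,"rx":0,"ry":0,"rz":0},{"grip":0.6,"dx":0,"dy":0,"dz":0,"rx":0,"ry":0,"rz":0}]'; python3 to.py .4667 -.367 .069 1.574; python3 -c "
from h import *
p=snap('wrist','w12.png')"
```

```text
time: 32.83
tool_pos: [0.4659, -0.3668, 0.1139]
ee_rot: [3.142, -0.0, 1.577]
wrist_force: [-0.4, 0.3, -0.6]
width: 0.0562
t 32.825 pos [ 0.4659 -0.3668  0.1139] rpy [ 3.142 -0.     1.577] F [-0.4  0.3 -0.6] w 0.0562
units d [-0.01  0.03  1.8 ] r [ 0.   -0.    0.04]
```

View pics/w12.png

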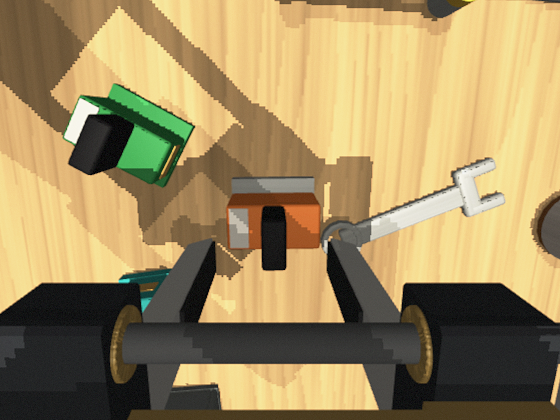

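The black rib at (274,237) is centred between the fingers. Lowering and closing.

```bash
python3 -m inch '[{"grip":0.6,"dx":0,"dy":0.03,"dz":0.8,"rx":0,"ry":0,"rz":0.04},{"grip":0.6,"dx":0,"dy":0,"dz":0.7,"rx":0,"ry":0,"rz":0},{"grip":0.6,"dx":0,"dy":0,"dz":0.2,"rx":0,"ry":0,"rz":0},{"grip":0,"dx":0,"dy":0,"dz":0,"rx":0,"ry":0,"rz":0},{"grip":0,"dx":0,"dy":0,"dz":0,"rx":0,"ry":0,"rz":0},{"grip":0,"dx":0,"dy":0,"dz":0,"rx":0,"ry":0,"rz":0},{"grip":0,"dx":0,"dy":0,"dz":0,"rx":0,"ry":0,"rz":0},{"grip":0,"dx":0,"dy":0,"dz":0,"rx":0,"ry":0,"rz":0},{"grip":0,"dx":0,"dy":0,"dz":0,"rx":0,"ry":0,"rz":0}]'; python3 to.py .4667 -.367 .069 1.574
```

```text
time: 34.0
tool_pos: [0.4687, -0.3685, 0.0741]
ee_rot: [3.136, 0.005, 1.575]
wrist_force: [0.3, -0.1, -1.9]
width: 0.0139
t 34.0 pos [ 0.4687 -0.3685  0.0741] rpy [3.136 0.005 1.575] F [ 0.3 -0.1 -1.9] w 0.0139
units d [ 0.06 -0.08  0.2 ] r [0.06 0.06 0.01]
```

```bash
python3 -m inch '[{"grip":0,"dx":0,"dy":0,"dz":-0.6,"rx":0.06,"ry":0.06,"rz":0},{"grip":0,"dx":0,"dy":0,"dz":-1,"rx":0,"ry":0,"rz":0},{"grip":0,"dx":0,"dy":0,"dz":-1,"rx":0,"ry":0,"rz":0},{"grip":0,"dx":0,"dy":0,"dz":-1,"rx":0,"ry":0,"rz":0},{"grip":0,"dx":0.6,"dy":0.3,"dz":-0.7,"rx":0,"ry":0,"rz":0.3},{"grip":0,"dx":0.9,"dy":0.3,"dz":0,"rx":0,"ry":0,"rz":0.3},{"grip":0,"dx":0.9,"dy":0.3,"dz":0,"rx":0,"ry":0,"rz":0.3},{"grip":0,"dx":0.9,"dy":0.3,"dz":0,"rx":0,"ry":0,"rz":0},{"grip":0,"dx":0.9,"dy":0.3,"dz":0,"rx":0,"ry":0,"rz":0},{"grip":0,"dx":0.9,"dy":0.3,"dz":0,"rx":0,"ry":0,"rz":0},{"grip":0,"dx":0,"dy":0,"dz":0,"rx":0,"ry":0,"rz":0},{"grip":0,"dx":0,"dy":0,"dz":0,"rx":0,"ry":0,"rz":0}]'; python3 to.py 0.5274 -0.1713 0.083 1.493
```

```text
time: 35.5
tool_pos: [0.5218, -0.241, 0.1933]
ee_rot: [3.14, 0.001, 1.492]
wrist_force: [0.6, 0.6, -2.1]
width: 0.0137
t 35.5 pos [ 0.5218 -0.241   0.1933] rpy [3.140e+00 1.000e-03 1.492e+00] F [ 0.6  0.6 -2.1] w 0.0137
units d [ 2.8  -0.01  4.41] r [ 0.02  0.01 -0.01]
```

```bash
python3 -c "
from h import *
p=snap('wrist'); o=robot.get_obs(); P=o['tool_pos']; yaw=o['ee_rot'][2]-np.pi/2
f=p['frame'].copy()
c,s=np.cos(yaw),np.sin(yaw)
q=[P[0]-s*.0015,P[1]+c*.0015,yaw]
for b in CART:
    e=render(p,[b],q,P[2]-.0741,1); cs,_=cv2.findContours(e,0,1); cv2.drawContours(f,cs,-1,(255,0,255),1)
q=[.5723,-.1733,-.078]
pts=np.array([[-100,-45,8],[-100,45,8],[100,45,8],[100,-45,8]])/1000.
cv2.polylines(f,[np.round(proj(p,place(pts,q))).astype(np.int32)],True,(255,0,255),1)
pts=np.array([[6,19,25.5],[80,19,25.5],[80,-19,25.5],[6,-19,25.5]])/1000.
cv2.polylines(f,[np.round(proj(p,place(pts,q))).astype(np.int32)],True,(0,255,255),1)
cv2.imwrite('pics/w13.png',cv2.cvtColor(f,cv2.COLOR_RGB2BGR))"
```

```text
(no output)
```

View pics/w13.png

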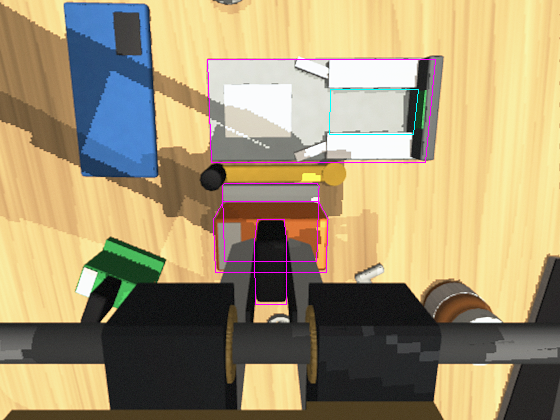

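Predicted outlines of the held cartridge and of the dock's lips match the picture. Moving over the apron.

```bash
python3 -m inch '[{"grip":0,"dx":0.7,"dy":0,"dz":0.2,"rx":0,"ry":0,"rz":0},{"grip":0,"dx":0.7,"dy":0,"dz":0.2,"rx":0,"ry":0,"rz":0},{"grip":0,"dx":0.7,"dy":0,"dz":0,"rx":0,"ry":0,"rz":0},{"grip":0,"dx":0.6,"dy":0,"dz":0,"rx":0,"ry":0,"rz":0},{"grip":0,"dx":0,"dy":0,"dz":0,"rx":0,"ry":0,"rz":0},{"grip":0,"dx":0,"dy":0,"dz":0,"rx":0,"ry":0,"rz":0}]'; python3 to.py 0.5274 -0.1713 0.083 1.493
```

```text
time: 36.3
tool_pos: [0.5268, -0.1693, 0.1824]
ee_rot: [3.14, -0.0, 1.491]
wrist_force: [-0.7, -1.0, -2.5]
width: 0.014
t 36.3 pos [ 0.5268 -0.1693  0.1824] rpy [ 3.14  -0.     1.491] F [-0.7 -1.  -2.5] w 0.014
units d [-0.08  0.02  3.98] r [ 0.01 -0.   -0.02]
```

```bash
python3 -m inch '[{"grip":0,"dx":-0.08,"dy":0,"dz":0.8,"rx":0,"ry":0,"rz":0},{"grip":0,"dx":0,"dy":0,"dz":0.9,"rx":0,"ry":0,"rz":0},{"grip":0,"dx":0,"dy":0,"dz":0.9,"rx":0,"ry":0,"rz":0},{"grip":0,"dx":0,"dy":0,"dz":0.6,"rx":0,"ry":0,"rz":0},{"grip":0,"dx":0,"dy":0,"dz":0.2,"rx":0,"ry":0,"rz":0},{"grip":0,"dx":0,"dy":0,"dz":0,"rx":0,"ry":0,"rz":0}]'; python3 to.py 0.5274 -0.1713 0.083 1.493
```

```text
time: 37.05
tool_pos: [0.5283, -0.1749, 0.0972]
ee_rot: [3.136, 0.003, 1.488]
wrist_force: [-0.0, -0.4, -2.8]
width: 0.0139
t 37.05 pos [ 0.5283 -0.1749  0.0972] rpy [3.136e+00 3.000e-03 1.488e+00] F [-0.  -0.4 -2.8] w 0.0139
units d [ 0.14 -0.05  0.57] r [ 0.07  0.04 -0.06]
```

```bash
python3 -m inch '[{"grip":0,"dx":0.14,"dy":-0.05,"dz":0.25,"rx":0.07,"ry":0.04,"rz":-0.06},{"grip":0,"dx":0,"dy":0,"dz":0.2,"rx":0,"ry":0,"rz":0},{"grip":0,"dx":0,"dy":0,"dz":0.1,"rx":0,"ry":0,"rz":0},{"grip":0,"dx":0,"dy":0,"dz":0,"rx":0,"ry":0,"rz":0}]'; python3 to.py 0.5274 -0.1713 0.083 1.493
```

```text
time: 37.55
tool_pos: [0.5287, -0.1716, 0.0847]
ee_rot: [3.138, 0.001, 1.494]
wrist_force: [0.0, -0.5, -2.4]
width: 0.0136
t 37.55 pos [ 0.5287 -0.1716  0.0847] rpy [3.138e+00 1.000e-03 1.494e+00] F [ 0.  -0.5 -2.4] w 0.0136
units d [ 0.01 -0.05  0.07] r [0.04 0.01 0.01]
```

```bash
python3 -m inch '[{"grip":0,"dx":0,"dy":0,"dz":0.08,"rx":0.04,"ry":0,"rz":0},{"grip":0,"dx":0,"dy":0,"dz":0.06,"rx":0,"ry":0,"rz":0},{"grip":0,"dx":0,"dy":0,"dz":0,"rx":0,"ry":0,"rz":0}]'; python3 to.py 0.5274 -0.1713 0.082 1.493; python3 -c "
from h import *
p=snap('wrist'); o=robot.get_obs(); P=o['tool_pos']; yaw=o['ee_rot'][2]-np.pi/2
f=p['frame'].copy()
c,s=np.cos(yaw),np.sin(yaw)
q=[P[0]-s*.0015,P[1]+c*.0015,yaw]
for b in CART:
    e=render(p,[b],q,P[2]-.0741,1); cs,_=cv2.findContours(e,0,1); cv2.drawContours(f,cs,-1,(255,0,255),1)
q=[.5723,-.1733,-.078]
pts=np.array([[6,19,25.5],[80,19,25.5],[80,-19,25.5],[6,-19,25.5]])/1000.
cv2.polylines(f,[np.round(proj(p,place(pts,q))).astype(np.int32)],True,(0,255,255),1)
cv2.imwrite('pics/w14.png',cv2.cvtColor(f,cv2.COLOR_RGB2BGR))"
```

```text
time: 37.92
tool_pos: [0.5291, -0.1717, 0.0822]
ee_rot: [3.141, 0.001, 1.494]
wrist_force: [-0.2, -0.2, -2.3]
width: 0.0138
t 37.925 pos [ 0.5291 -0.1717  0.0822] rpy [3.141e+00 1.000e-03 1.494e+00] F [-0.2 -0.2 -2.3] w 0.0138
units d [ 0.01 -0.07  0.01] r [0.01 0.01 0.01]
```

View pics/w14.png

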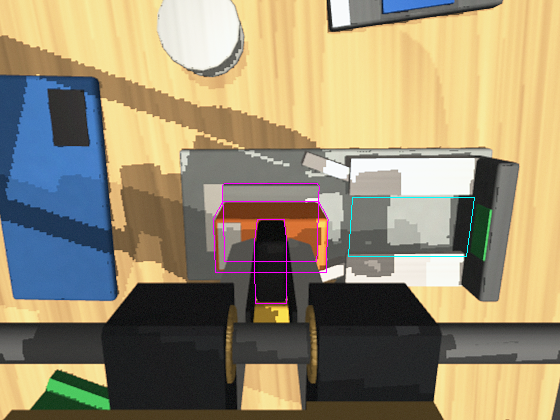

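```bash
python3 -m inch '[{"grip":0,"dx":0,"dy":0,"dz":0.06,"rx":0,"ry":0,"rz":0},{"grip":0,"dx":0,"dy":0,"dz":0.04,"rx":0,"ry":0,"rz":0}]'; python3 to.py 0.5274 -0.1713 0.082 1.493
```

```text
time: 38.22
tool_pos: [0.5291, -0.1717, 0.0821]
ee_rot: [3.14, 0.002, 1.494]
wrist_force: [-2.6, 0.7, 4.4]
width: 0.0143
t 38.225 pos [ 0.5291 -0.1717  0.0821] rpy [3.140e+00 2.000e-03 1.494e+00] F [-2.6  0.7  4.4] w 0.0143
units d [ 0.01 -0.07  0.  ] r [0.02 0.02 0.01]
```

```bash
python3 -m inch '[{"grip":0,"dx":0,"dy":0.3,"dz":-0.02,"rx":0,"ry":0,"rz":0},{"grip":0,"dx":0,"dy":0.3,"dz":0,"rx":0,"ry":0,"rz":0},{"grip":0,"dx":0,"dy":0.3,"dz":0,"rx":0,"ry":0,"rz":0},{"grip":0,"dx":0,"dy":0.3,"dz":0,"rx":0,"ry":0,"rz":0},{"grip":0,"dx":0,"dy":0,"dz":0,"rx":0,"ry":0,"rz":0}]'
cat > dk.py <<'E'
from h import *
o=robot.get_obs(); P=o['tool_pos']-np.array([.5723,-.1733,0]); c,s=np.cos(-.078),np.sin(-.078)
print('dock x %.4f y(cart) %.4f z %.4f yaw %.3f'%(c*P[0]+s*P[1],-s*P[0]+c*P[1]+.0015,P[2],o['ee_rot'][2]-np.pi/2+.078),'F',o['wrist_force'].round(1),'w',o['width'].round(4),o['time'])
E
python3 dk.py
```

```text
time: 38.85
tool_pos: [0.5617, -0.1744, 0.082]
ee_rot: [3.14, 0.002, 1.494]
wrist_force: [0.5, 0.6, 0.4]
width: 0.0139Traceback (most recent call last):
  File "dk.py", line 3, in <module>
    print('dock x %.4f y(cart) %.4f z %.4f yaw %.3f'%(c*P[0]+s*P[1],-s*P[0]+c*P[1]+.0015,P[2],o['ee_rot'][2]-np.pi/2+.078),'F',o['wrist_force'].round(1),'w',o['width'].round(4),o['time'])
                                                                                                                                                             ^^^^^^^^^^^^^^^^
AttributeError: 'float' object has no attribute 'round'
```

```bash
sed -i "s/o\['width'\].round(4)/round(o['width'],4)/" dk.py; python3 dk.py;  python3 -m inch '[{"grip":0,"dx":0,"dy":0.3,"dz":0,"rx":0,"ry":0,"rz":0},{"grip":0,"dx":0,"dy":0.3,"dz":0,"rx":0,"ry":0,"rz":0},{"grip":0,"dx":0,"dy":0.3,"dz":0,"rx":0,"ry":0,"rz":0}]'; python3 dk.py
```

```text
dock x -0.0105 y(cart) -0.0004 z 0.0820 yaw 0.001 F [0.5 0.6 0.4] w 0.0139 38.85
time: 39.22
tool_pos: [0.5848, -0.1761, 0.0821]
ee_rot: [3.141, 0.002, 1.493]
wrist_force: [-2.9, 1.3, 2.4]
width: 0.0135
dock x 0.0126 y(cart) -0.0003 z 0.0821 yaw 0.001 F [-2.9  1.3  2.4] w 0.0135 39.225
```

Cartridge is centred in the mouth, low force. Continuing.

```bash
python3 -m inch '[{"grip":0,"dx":0,"dy":0.3,"dz":0,"rx":0,"ry":0,"rz":0},{"grip":0,"dx":0,"dy":0.3,"dz":0,"rx":0,"ry":0,"rz":0},{"grip":0,"dx":0,"dy":0.3,"dz":0,"rx":0,"ry":0,"rz":0},{"grip":0,"dx":0,"dy":0.3,"dz":0,"rx":0,"ry":0,"rz":0}]'; python3 dk.py; python3 -m inch '[{"grip":0,"dx":0,"dy":0.2,"dz":0,"rx":0,"ry":0,"rz":0},{"grip":0,"dx":0,"dy":0.2,"dz":0,"rx":0,"ry":0,"rz":0}]'; python3 dk.py
```

```text
time: 39.72
tool_pos: [0.6168, -0.1786, 0.0821]
ee_rot: [3.141, 0.002, 1.493]
wrist_force: [-4.5, 0.8, 3.9]
width: 0.0133
dock x 0.0448 y(cart) -0.0003 z 0.0821 yaw 0.000 F [-4.5  0.8  3.9] w 0.0133 39.725
time: 39.98
tool_pos: [0.6212, -0.179, 0.0826]
ee_rot: [-3.125, 0.001, 1.494]
wrist_force: [-18.2, 2.2, 12.1]
width: 0.0136
dock x 0.0492 y(cart) -0.0004 z 0.0826 yaw 0.001 F [-18.2   2.2  12.1] w 0.0136 39.975
```

It is against the stop: 18 N at dock x = 49 mm, nominal 50. Relaxing, releasing and lifting.

```bash
python3 -m inch '[{"grip":0,"dx":0,"dy":0.08,"dz":-0.02,"rx":0,"ry":0,"rz":0},{"grip":0.3,"dx":0,"dy":0,"dz":0,"rx":0,"ry":0,"rz":0},{"grip":0.3,"dx":0,"dy":0,"dz":0,"rx":0,"ry":0,"rz":0},{"grip":0.3,"dx":0,"dy":0,"dz":0,"rx":0,"ry":0,"rz":0}]'; python3 dk.py; python3 -m inch '[{"grip":0.3,"dx":0,"dy":0,"dz":-0.8,"rx":-0.1,"ry":0,"rz":0},{"grip":0.4,"dx":0,"dy":0,"dz":-1,"rx":0,"ry":0,"rz":0},{"grip":0.4,"dx":0,"dy":0,"dz":-1,"rx":0,"ry":0,"rz":-1},{"grip":0.4,"dx":-0.6,"dy":-0.5,"dz":-1,"rx":0,"ry":0,"rz":-1},{"grip":0.4,"dx":-0.8,"dy":-0.7,"dz":-1,"rx":0,"ry":0,"rz":-1},{"grip":0.4,"dx":-0.8,"dy":-0.7,"dz":-1,"rx":0,"ry":0,"rz":-1},{"grip":0.4,"dx":-0.8,"dy":-0.7,"dz":-1,"rx":0,"ry":0,"rz":-1},{"grip":0.4,"dx":-0.6,"dy":-0.7,"dz":0,"rx":0,"ry":0,"rz":-1},{"grip":0.4,"dx":0,"dy":0,"dz":0,"rx":0,"ry":0,"rz":0},{"grip":0.4,"dx":0,"dy":0,"dz":0,"rx":0,"ry":0,"rz":0}]';python3 -c "
from h import *
p=snap('wrist'); 
f=p['frame'].copy()
q0=[.5723,-.1733,-.078]
C=place(np.array([[.050,0,0]]),q0)[0]
for b in CART:
    e=render(p,[b],[C[0],C[1],-.078],.008,1); cs,_=cv2.findContours(e,0,1); cv2.drawContours(f,cs,-1,(255,0,255),1)
cv2.imwrite('pics/w15.png',cv2.cvtColor(f,cv2.COLOR_RGB2BGR))"
```

```text
time: 40.48
tool_pos: [0.623, -0.1793, 0.0825]
ee_rot: [-3.123, 0.001, 1.494]
wrist_force: [-0.0, 0.6, -0.3]
width: 0.0281
dock x 0.0510 y(cart) -0.0006 z 0.0825 yaw 0.001 F [-0.   0.6 -0.3] w 0.0281 40.475
time: 41.72
tool_pos: [0.563, -0.286, 0.2757]
ee_rot: [3.134, 0.017, 2.035]
wrist_force: [-0.7, 0.7, -0.5]
width: 0.0374
```

View pics/w15.png

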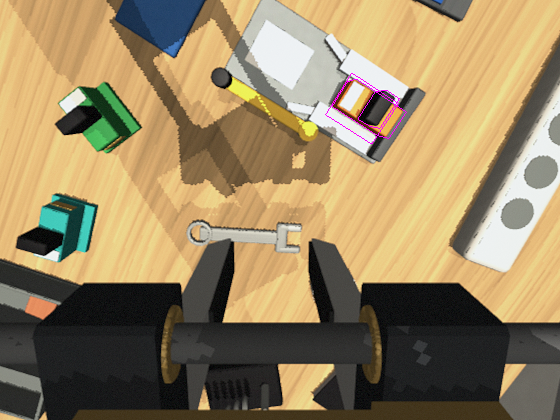

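Cartridge lies in the slot at (372,103) near the predicted home outline. Now back to the lever post, top at (221,77).

```bash
python3 -c "
from h import *
p=snap('wrist'); L=spotter.place_of(p,'lever_post'); print([(l['pixel'],l['score']) for l in L])
for u in ([221,77],L[0]['pixel']):
  P=ray(p,u,.072)[0]; v=P[:2]-np.array([.5782,-.2259]); print(P,np.hypot(*v),np.arctan2(v[1],v[0])%(2*np.pi))
"; python3 to.py .4785 -.2195 .12 3.064
```

```text
[([219.9, 78.6], 0.86)]
[ 0.4785991  -0.21693268  0.072     ] 0.10000376168160383 3.051802253676754
[ 0.47827409 -0.21866729  0.072     ] 0.10018732020601223 3.069337889062627
t 41.875 pos [ 0.563  -0.2857  0.2746] rpy [3.135 0.015 2.036] F [ 0.  -1.   0.4] w 0.0376
units d [ 3.98 -1.87  6.11] r [ -0.02   0.2  -11.78]
```

```bash
python3 -m inch '[{"grip":0.4,"dx":0.36,"dy":0.03,"dz":0.2,"rx":0,"ry":0.2,"rz":-1},{"grip":0.4,"dx":0.36,"dy":0.03,"dz":0.3,"rx":0,"ry":0,"rz":-1},{"grip":0.4,"dx":0.36,"dy":0.03,"dz":0.3,"rx":0,"ry":0,"rz":-1},{"grip":0.4,"dx":0.36,"dy":0.03,"dz":0.3,"rx":0,"ry":0,"rz":-1},{"grip":0.4,"dx":0.36,"dy":0.03,"dz":0.3,"rx":0,"ry":0,"rz":-1},{"grip":0.4,"dx":0.36,"dy":0.03,"dz":0.3,"rx":0,"ry":0,"rz":-1},{"grip":0.4,"dx":0.36,"dy":0.03,"dz":0.3,"rx":0,"ry":0,"rz":-1},{"grip":0.4,"dx":0.36,"dy":0.03,"dz":0.3,"rx":0,"ry":0,"rz":-1},{"grip":0.4,"dx":0.36,"dy":0.03,"dz":0.3,"rx":0,"ry":0,"rz":-1},{"grip":0.4,"dx":0.36,"dy":0.03,"dz":0.3,"rx":0,"ry":0,"rz":-1},{"grip":0.4,"dx":0.3,"dy":0,"dz":0.3,"rx":0,"ry":0,"rz":-0.9},{"grip":0.4,"dx":0,"dy":0,"dz":0,"rx":0,"ry":0,"rz":-0.8}]'; python3 to.py .4785 -.2178 .12 3.06
```

```text
time: 43.38
tool_pos: [0.4934, -0.2085, 0.1846]
ee_rot: [3.127, -0.008, 3.102]
wrist_force: [-0.3, 0.1, 1.0]
width: 0.0372
t 43.375 pos [ 0.4934 -0.2085  0.1846] rpy [ 3.127 -0.008  3.102] F [-0.3  0.1  1. ] w 0.0372
units d [ 0.56 -0.43  2.58] r [ 0.16 -0.09  0.48]
```

```bash
python3 -m inch '[{"grip":0.4,"dx":0.28,"dy":-0.22,"dz":0.4,"rx":0.16,"ry":-0.09,"rz":0.48},{"grip":0.4,"dx":0.28,"dy":-0.2,"dz":0.8,"rx":0,"ry":0,"rz":0},{"grip":0.4,"dx":0,"dy":0,"dz":0.6,"rx":0,"ry":0,"rz":0},{"grip":0.4,"dx":0,"dy":0,"dz":0,"rx":0,"ry":0,"rz":0}]'; python3 to.py .4785 -.2178 .068 3.06;python3 -c "
from h import *
p=snap('wrist','w16.png')"
```

```text
time: 43.88
tool_pos: [0.4791, -0.2149, 0.1367]
ee_rot: [3.14, -0.002, 3.062]
wrist_force: [-0.1, 0.1, 0.5]
width: 0.0374
t 43.875 pos [ 0.4791 -0.2149  0.1367] rpy [ 3.140e+00 -2.000e-03  3.062e+00] F [-0.1  0.1  0.5] w 0.0374
units d [ 0.01 -0.12  2.75] r [ 0.02 -0.02  0.02]
```

View pics/w16.png

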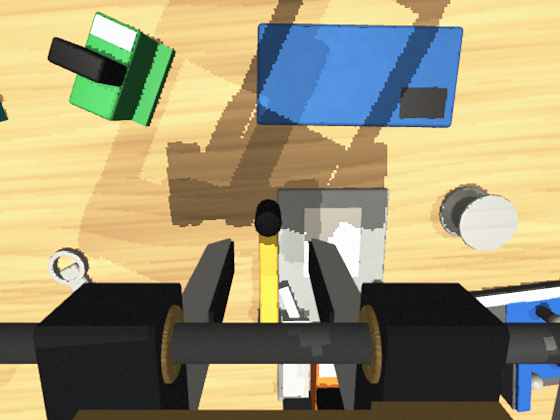

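The post at (268,215) is between the fingers. Lowering and narrowing.

```bash
python3 -m inch '[{"grip":0.4,"dx":0,"dy":-0.12,"dz":0.9,"rx":0.02,"ry":0,"rz":0},{"grip":0.4,"dx":0,"dy":0,"dz":0.9,"rx":0,"ry":0,"rz":0},{"grip":0.4,"dx":0,"dy":0,"dz":0.8,"rx":0,"ry":0,"rz":0},{"grip":0.22,"dx":0,"dy":0,"dz":0.05,"rx":0,"ry":0,"rz":0},{"grip":0.22,"dx":0,"dy":0,"dz":0,"rx":0,"ry":0,"rz":0}]'; python3 arc.py
```

```text
time: 44.55
tool_pos: [0.4843, -0.2192, 0.0753]
ee_rot: [-3.137, 0.009, 3.063]
wrist_force: [0.2, -0.2, 0.5]
width: 0.0221
t 44.55 r 0.09418243283537409 phi 3.0703672107105278 yaw 3.06349578909723 z 0.07529110026827222 F [ 0.2 -0.2  0.5] w 0.022145106648723767
```

```bash
python3 -m inch '[{"grip":0.22,"dx":0.2,"dy":0,"dz":0.28,"rx":-0.05,"ry":0.1,"rz":0},{"grip":0.22,"dx":0.02,"dy":0.35,"dz":0,"rx":0,"ry":0,"rz":1},{"grip":0.22,"dx":0,"dy":0.35,"dz":0,"rx":0,"ry":0,"rz":1},{"grip":0.22,"dx":0,"dy":0.35,"dz":0,"rx":0,"ry":0,"rz":1},{"grip":0.22,"dx":0,"dy":0.35,"dz":0,"rx":0,"ry":0,"rz":1},{"grip":0.22,"dx":0,"dy":0.35,"dz":0,"rx":0,"ry":0,"rz":1},{"grip":0.22,"dx":0,"dy":0,"dz":0,"rx":0,"ry":0,"rz":0}]';python3 arc.py
```

```text
time: 45.42
tool_pos: [0.4906, -0.1798, 0.0717]
ee_rot: [-3.136, 0.008, 2.613]
wrist_force: [0.4, 0.9, 0.3]
width: 0.0206
t 45.425 r 0.09897985492697578 phi 2.656601537732677 yaw 2.6130243863962668 z 0.0717370531341329 F [0.4 0.9 0.3] w 0.02058541139067696
```

```bash
python3 -m inch '[{"grip":0.22,"dx":0,"dy":0.37,"dz":0.12,"rx":-0.06,"ry":0.09,"rz":0.9},{"grip":0.22,"dx":0,"dy":0.35,"dz":0,"rx":0,"ry":0,"rz":1},{"grip":0.22,"dx":0,"dy":0.35,"dz":0,"rx":0,"ry":0,"rz":1},{"grip":0.22,"dx":0,"dy":0.35,"dz":0.02,"rx":0,"ry":0,"rz":1},{"grip":0.22,"dx":0,"dy":0.35,"dz":0.02,"rx":0,"ry":0,"rz":1},{"grip":0.22,"dx":0,"dy":0.35,"dz":0.02,"rx":0,"ry":0,"rz":1},{"grip":0.22,"dx":0,"dy":0,"dz":0,"rx":0,"ry":0,"rz":0}]';python3 arc.py
```

```text
time: 46.3
tool_pos: [0.5241, -0.1454, 0.0688]
ee_rot: [-3.134, 0.004, 2.091]
wrist_force: [-0.3, -0.1, 0.6]
width: 0.0204
t 46.3 r 0.0970148198117706 phi 2.1622117311087408 yaw 2.090956960130326 z 0.06883503302568107 F [-0.3 -0.1  0.6] w 0.02036258765927032
```

```bash
python3 -m inch '[{"grip":0.22,"dx":0.08,"dy":0.37,"dz":0,"rx":-0.06,"ry":0.05,"rz":0.5},{"grip":0.22,"dx":0.03,"dy":0.35,"dz":0,"rx":0,"ry":0,"rz":0.8},{"grip":0.22,"dx":0.03,"dy":0.35,"dz":0,"rx":0,"ry":0,"rz":1},{"grip":0.22,"dx":0,"dy":0.35,"dz":0,"rx":0,"ry":0,"rz":1},{"grip":0.22,"dx":0,"dy":0.35,"dz":0,"rx":0,"ry":0,"rz":1},{"grip":0.22,"dx":0,"dy":0.35,"dz":0,"rx":0,"ry":0,"rz":0.9},{"grip":0.22,"dx":0,"dy":0,"dz":0,"rx":0,"ry":0,"rz":0}]';python3 arc.py
```

```text
time: 47.18
tool_pos: [0.5689, -0.1284, 0.069]
ee_rot: [-3.134, 0.004, 1.638]
wrist_force: [-0.3, 0.2, 0.1]
width: 0.0209
t 47.175 r 0.09793873888918297 phi 1.6658508039367974 yaw 1.6379731098577262 z 0.06896605912299406 F [-0.3  0.2  0.1] w 0.02085791416420028
```

```bash
python3 -m inch '[{"grip":0.22,"dx":0.03,"dy":0.3,"dz":0,"rx":-0.06,"ry":0.04,"rz":0.7},{"grip":0.22,"dx":0,"dy":0.3,"dz":0,"rx":0,"ry":0,"rz":0.7},{"grip":0.22,"dx":0,"dy":0.2,"dz":0,"rx":0,"ry":0,"rz":0.2},{"grip":0.22,"dx":0,"dy":0.1,"dz":0,"rx":0,"ry":0,"rz":0}]';python3 arc.py; python3 -m inch '[{"grip":0.22,"dx":0,"dy":0.15,"dz":0,"rx":0,"ry":0,"rz":0},{"grip":0.22,"dx":0,"dy":0.15,"dz":0,"rx":0,"ry":0,"rz":0}]';python3 arc.py
```

```text
time: 47.68
tool_pos: [0.5856, -0.1283, 0.0686]
ee_rot: [-3.127, 0.001, 1.504]
wrist_force: [-6.9, 2.0, 4.6]
width: 0.0208
t 47.675 r 0.09787519533553915 phi 1.4954297399473122 yaw 1.5035911973049156 z 0.06861921234568001 F [-6.9  2.   4.6] w 0.020805448269187104
time: 47.92
tool_pos: [0.5857, -0.1283, 0.0684]
ee_rot: [-3.109, -0.001, 1.508]
wrist_force: [-9.9, 0.5, 5.9]
width: 0.0207
t 47.925 r 0.09793105475920996 phi 1.4939484319255005 yaw 1.5078549010869031 z 0.06837206951703072 F [-9.9  0.5  5.9] w 0.020717571434075904
```

The lever meets its end stop (10 N, angle at the locked value). Opening, lifting and looking.

```bash
python3 -m inch '[{"grip":0.22,"dx":0,"dy":-0.03,"dz":0,"rx":-0.2,"ry":0,"rz":0},{"grip":0.4,"dx":0,"dy":0,"dz":0,"rx":0,"ry":0,"rz":0},{"grip":0.4,"dx":0,"dy":0,"dz":0,"rx":0,"ry":0,"rz":0},{"grip":0.4,"dx":0,"dy":0,"dz":-0.6,"rx":0,"ry":0,"rz":0},{"grip":0.4,"dx":0,"dy":0,"dz":-1,"rx":0,"ry":0,"rz":0},{"grip":0.4,"dx":0,"dy":0,"dz":-1,"rx":0,"ry":0,"rz":0},{"grip":0.4,"dx":-0.8,"dy":-0.3,"dz":-1,"rx":0,"ry":0,"rz":0},{"grip":0.4,"dx":-0.8,"dy":-0.3,"dz":-1,"rx":0,"ry":0,"rz":0},{"grip":0.4,"dx":-0.8,"dy":-0.3,"dz":-1,"rx":0,"ry":0,"rz":0},{"grip":0.4,"dx":-0.8,"dy":-0.3,"dz":-1,"rx":0,"ry":0,"rz":0},{"grip":0.4,"dx":0,"dy":0,"dz":0,"rx":0,"ry":0,"rz":0},{"grip":0.4,"dx":0,"dy":0,"dz":0,"rx":0,"ry":0,"rz":0}]';python3 -c "
from h import *
p=snap('wrist','w17.png'); 
f=p['frame'].copy()
q0=[.5723,-.1733,-.078]
C=place(np.array([[.050,0,0]]),q0)[0]
for b in CART:
    e=render(p,[b],[C[0],C[1],-.078],.008,1); cs,_=cv2.findContours(e,0,1); cv2.drawContours(f,cs,-1,(255,0,255),1)
P=proj(p,place(np.array([[.01,.048,.072],[.01,-.052,.044]]),q0)); 
for u in P: cv2.circle(f,tuple(np.round(u).astype(int)),3,(255,0,0),1)
c=np.vstack([p['frame'][40:240,180:480],f[40:240,180:480]])
cv2.imwrite('pics/w17o.png',cv2.cvtColor(cv2.resize(c,(450,600),interpolation=cv2.INTER_CUBIC),cv2.COLOR_RGB2BGR))
p=snap('top','t17.png');s=snap('scene','s17.png')
print(robot.get_obs()['tool_pos'],[(l['score'],ray(p,l['pixel'],0)[0][:2].round(3)) for n in ('panel_red','panel_yellow') for l in spotter.place_of(p,n)])"
```

```text
time: 49.42
tool_pos: [0.5546, -0.2092, 0.248]
ee_rot: [-3.141, 0.004, 1.515]
wrist_force: [-0.3, -0.1, -0.8]
width: 0.0377
[ 0.55444333 -0.2087896   0.2473528 ] [(0.86, array([0.302, 0.335])), (0.72, array([0.629, 0.348])), (0.95, array([0.615, 0.189])), (0.24, array([0.604, 0.194]))]
```

View pics/w17o.png

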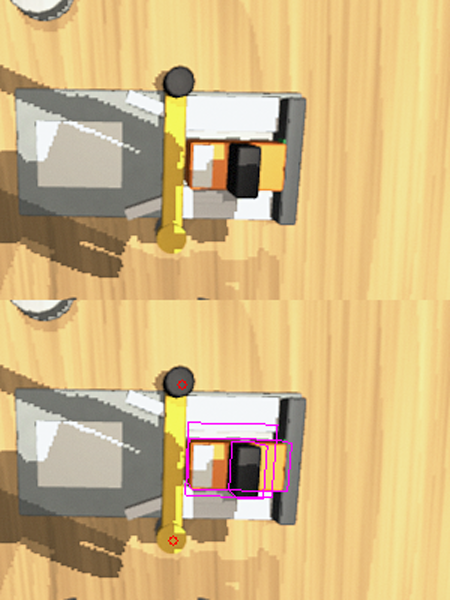

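View pics/t17.png

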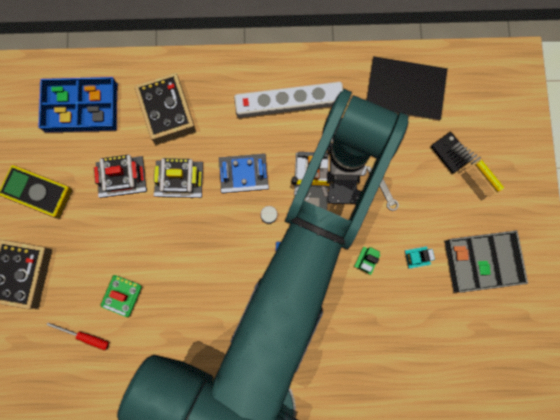

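View pics/s17.png

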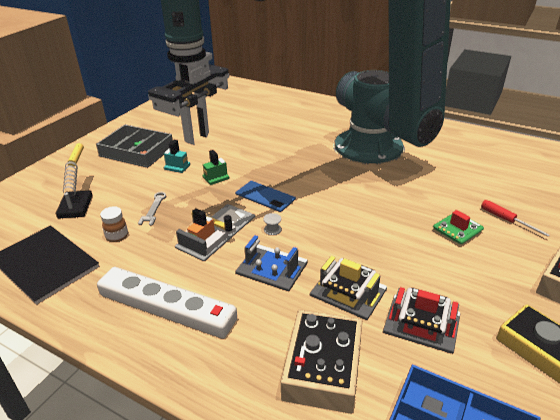

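```bash
python3 -c "
from h import *
p=snap('wrist')
c=p['frame'][80:200,180:400]
cv2.imwrite('pics/f5.png',cv2.cvtColor(cv2.resize(c,(792,432),interpolation=cv2.INTER_CUBIC),cv2.COLOR_RGB2BGR))
h=cv2.cvtColor(p['frame'],cv2.COLOR_RGB2HSV); m=(abs(h[...,0].astype(int)-27)<6)&(h[...,1]>190)&(h[...,2]>120)
m[:, :270]=0;m[:,325:]=0; m[:80]=0;m[210:]=0
ys,xs=np.nonzero(m); print(len(xs),ys.min(),ys.max())
rows=[(xs[ys==r].min()+xs[ys==r].max())/2 for r in range(106,188,4) if (ys==r).sum()>8]; rr=[r for r in range(106,188,4) if (ys==r).sum()>8]
print(list(zip(rr,rows)))
A=ray(p,np.c_[rows,rr],.044)
k=np.polyfit(A[:,1],A[:,0],1); print('arm yaw from +y (deg)',np.degrees(np.arctan(k[0])),'phi',np.pi/2-np.arctan(k[0]), 'want',np.pi/2-.078)
"
```

```text
5 105 110
[]Traceback (most recent call last):
  File "<string>", line 12, in <module>
    k=np.polyfit(A[:,1],A[:,0],1); print('arm yaw from +y (deg)',np.degrees(np.arctan(k[0])),'phi',np.pi/2-np.arctan(k[0]), 'want',np.pi/2-.078)
    raise TypeError("expected non-empty vector for x")
TypeError: expected non-empty vector for x
```

View pics/f5.png

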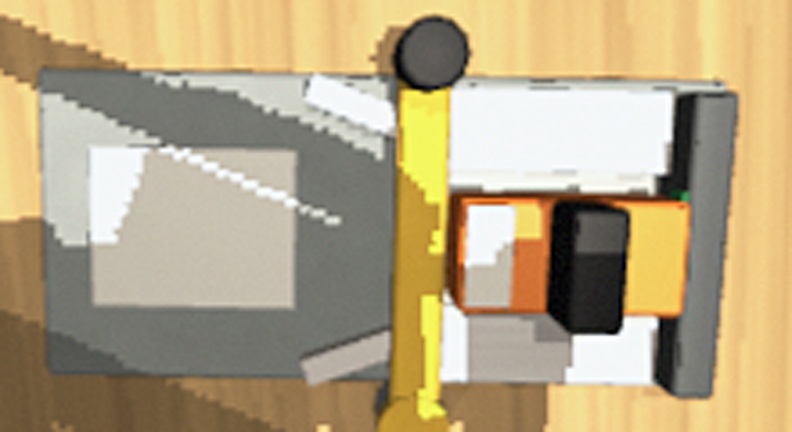

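```bash
python3 -c "
from h import *
p=snap('wrist')
def w(x,y,z): 
    P=ray(p,[180+x/3.6-.5,80+y/3.6-.5],z)[0]-np.array([.5723,-.1733,0]); c,s=np.cos(.078),np.sin(.078)
    return np.round([c*P[0]-s*P[1],s*P[0]+c*P[1]],4)
print('arm L',w(398,95,.044),w(390,370,.044),'R',w(450,95,.044),w(440,370,.044))
print('post top',w(432,53,.072))
print('apron L corners',w(40,72,.008),w(48,374,.008),'TR',w(722,82,.008))
print('body top +x end',w(692,204,.058),w(688,316,.058),'-x end',w(458,198,.058),w(460,313,.058))
print('rib top',w(556,202,.093),w(628,210,.093),w(560,330,.093),w(620,333,.093))
"
```

```text
arm L [0.0012 0.0398] [ 0.0016 -0.0336] R [0.0148 0.0401] [ 0.0154 -0.0332]
post top [0.0077 0.0492]
apron L corners [-0.1003  0.0445] [-0.1005 -0.0437] TR [0.096  0.0462]
body top +x end [0.0772 0.0142] [ 0.0788 -0.0148] -x end [0.0169 0.0143] [ 0.0188 -0.0154]
rib top [0.0364 0.0158] [0.0533 0.0143] [ 0.0393 -0.0141] [ 0.0536 -0.0145]
```

The arm measures parallel to the dock's y axis within 0.01 rad (locked), and the cartridge's centre is at dock x ≈ 48 mm with a common −1.8 mm camera bias (the hinge shows the same), so it is home at 50. Last look at the panels before handing in.

```bash
python3 -c "
from h import *
t=snap('top'); s=snap('scene')
a=cv2.resize(t['frame'][145:205,85:215],(780,360),interpolation=cv2.INTER_CUBIC)
b=cv2.resize(s['frame'][240:360,170:470],(780,312),interpolation=cv2.INTER_CUBIC)
c=np.vstack([a,b]);c=cv2.resize(c,(650,560));cv2.imwrite('pics/f6.png',cv2.cvtColor(c,cv2.COLOR_RGB2BGR)); print(robot.get_obs()['time'])"
```

```text
49.875
```

View pics/f6.png

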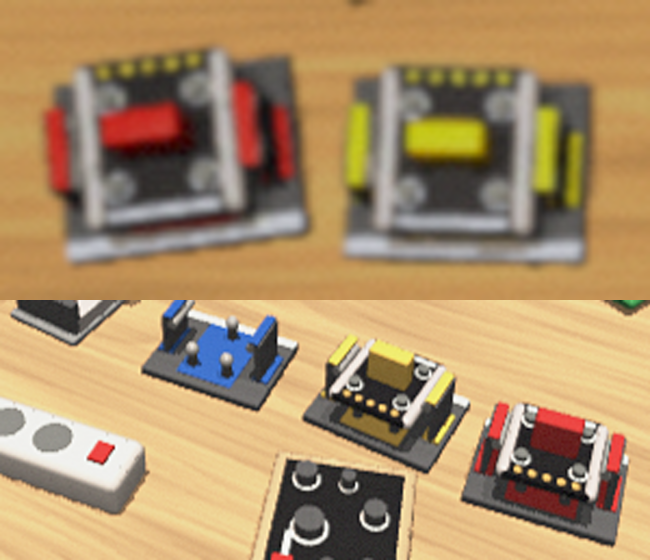

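Both panels sit level between their clips with stripes over stripes. No blue panel is on the table. Handing in.

```bash
python3 -c "
from bench import robot
print(robot.close_job()); print(robot.get_obs()['time'])"
```

```text
the job is handed in; nothing more can be done
None
the job is handed in; nothing more can be done
```

The job is done and handed in at about 50 s.

**What I did**
- **Panels:** I set the yellow and red panels on their own mounts, stripe over stripe, and pressed each past its clips. There was no blue panel on the table.
- **Lever and cartridge:** I swung the lever open, put the orange cartridge on the apron and slid it in, contacts first, against the stop. Then I swung the lever across behind it to its end stop.
- **Other items:** I left the look-alikes and the rest of the table alone.

**Last checks**
- **Panels:** Each met a hard stop when pressed, at up to 17–20 N. By the gripper reading they sat 31.5 mm (yellow) and 31.8 mm (red) above the table, against the nominal 30.9 mm. The final pictures show both level between their clips.
- **Cartridge:** It stopped with 18 N at 49 mm along the dock, against the nominal 50 mm. The camera read about 48 mm, but it also put the lever hinge 1.8 mm short, so I took that as a camera offset.
- **Lever:** It met its end stop with 10 N and measured within about 0.01 rad of fully across.
- **Disagreement:** In the scene camera the lower edges of the panel outlines were a few pixels off, probably because my plate model was simplified. The yellow grip bar matched top and bottom; the red bar matched at the top but was about 3 px off at its shaded bottom edge.
- **Events:** I saw no grip slip and no knocked part.

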